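# Tighten the rotor clamp with the long arm of the hex key

## Task

The rotor stand's clamp bolt is spun in and needs its final turn: pick up the large L-shaped hex key, leaving the small one where it lies, and flip it round so that its short arm goes well into the flared brass socket, with the long arm level to the right as you face the socket. Press the long arm down until the stiff bolt comes up against its stop, then let go and leave the key in the socket.

Things in the scene. Friction and masses are not known exactly. Their poses are not given: they have to be found in the camera images.
- hex_key: Large steel L key, 14 mm across flats, 0.34 kg, lying flat, orange band near the long arm's free end. Origin on the long arm's centre line, 90 mm from the bend, near the centre of mass: grip here. x: along the long arm, free end at x=+110 mm, bend at -90. From the bend the short arm runs along +y: its tip is at (-90, 70, 0) mm. z: up as it lies, and still up when put in the socket.
- socket (a point): Centre of the brass mouth in the front of the fixed grey stand, 180 mm up. x: level, the way the short arm goes in; y: left as one faces it; z up. Mouth 40 mm wide, funnelling over 16 mm to a socket 20 wide, 15 high, ending 42 mm in. Key home: long arm 28 mm before the face. Block 80 wide, top 38 higher, yellow line over the axis; rotor on it, from 70 behind the face, top 102 higher.
- bolt (a joint): Turn of the clamp bolt, rad: 0 with the socket level (starts within 0.1), growing clockwise as one faces it, as the long arm on the right goes down. Stiff: 0.8 N m, 3 to 5 N pressed 130 mm from the bend; stays where left. Hard stop at 0.55. Play in the socket takes up about 0.3 rad, so the long arm ends about 0.83 rad below level. Let go, the key droops some 0.2 rad but stays in.
- small_key: A small L-shaped steel hex key, 8 mm across flats, with a blue band, long arm 140 mm, short arm 45 mm: too small for this bolt, to be left alone. Origin on the long arm's centre line 60 mm from the bend; axes as for the large key.
Mind the look-alikes: they are no part of the job. Leave any purple look-alike of the hex_key alone.

How it is judged:
By the outcome, as a careful person would: the job done as asked, in the order asked, and still so for the second after the job is handed in, with the robot touching nothing.
It also fails if it takes over 58 s, if anything falls off the work surface, if the arm or the gripper's body presses on something with over 40 N, if the wrist force passes 120 N, or if a joint passes its speed limit or range.

## Robot

A 6-joint arm with a two-finger parallel gripper is mounted at the origin on the work surface. World frame = base frame: x ahead of the robot, y to its left, z up, the work surface at z = 0. Lengths are in m, angles in rad, forces in N, time in s.
With the tool pointing down it reaches from about 0.275 to 0.975 m from the base axis. Payload 8.4 kg.
Tool frame: the origin (TCP) lies on the centre line of the jaws, within the pads' length; the fingertips stand 11 mm ahead of it and the grasp point (between the pads) lies 8 mm behind it (bot.tips_ahead is the distance from the TCP to the fingertips, in m); z points along the fingers, x is the direction in which the jaws open and shut, and the axes are right-handed (so a half turn about z gives the same grasp; the last joint's range is limited). The gripper opens to 92 mm and grips with 3 to 60 N. Pads are 20 mm wide; open, the fingers measure 128 mm over their backs; the gripper's body (75 mm by 189 mm) begins 69 mm behind the grasp point.
Start: joints at [1.237, 0.353, 1.633, -0, 1.155, -0.002], TCP at [0.204, 0.591, 0.226] pointing down, gripper open.
Joint ranges: [-2.63, 2.63], [-0.92, 2.1], [0.06, 2.66], [-1.3, 4.44], [0, 2.69], [-3.02, 3.02]. Speed limits (rad/s): [2.22, 2.22, 2.79, 3.14, 3.14, 3.14].

## Interface

Orientations are given as a 3x3 rotation matrix whose columns are the frame's x, y, z axes.
In Python, from cell import bot gives the robot as it stands.
- The arm moves only by the tool apply_moves, never from a script. Its argument "moves" is a list that holds one entry, the list of rows, each a list of 7 numbers: the opening, from -1 (shut) to 1 (fully open), then the shift along the tool's x, y, z in m, then the turn, a rotation vector about the tool's x, y, z in rad. In form: [[[gripper, tx, ty, tz, ax, ay, az], ...]]. A call has 1 to 8 rows; each row is the pose to reach, as a shift and turn from the pose measured when the call began, along the tool's axes at that moment; what a row does not reach only later rows make up. A row lasts 1/12 s, in which the tool goes at most 41.7 mm and 7.16 degrees, less where a joint would pass 70% of its speed; a pose out of reach is approached as far as the arm can. A call with a gripper value outside its range is refused whole. The fingers move at their own pace and stop on an object; "squeeze" is the grip in N (left out, the last holds). Time passes only in rows, so rows that repeat a pose let the fingers close. It gives the time, the measured TCP pose, the force and the opening at its end, in the units of the state.
- bot.sense(): the state, without advancing time (a new reading comes with each control period).
- bot.get_image(name): name is "side" or "top"; returns a dict with "pixels" (400x640x3 uint8, red, green, blue), "K" (3x3 intrinsics, pixels), "k1" (the pictures are not rectified: a ray, as slopes to the right and down, at radius r is drawn at 1 + k1 r^2 times it, then the intrinsics apply), "view" (4x4, takes a point from world to camera coordinates). Camera axes: x right, y down, z forward; pixel columns grow to the right and rows downward; lengths in m; the calibration is good to about 2 mm. A picture is of the moment at which its call begins. There is no depth.
- bot.job_done(): hands the job in, once; it reports no verdict.
Trained networks look in the newest picture that a camera, given by its name, has taken for a name from the list of things; names that differ only in an ending like _2 or _b are one class to them, and where a whole thing is asked for, a point or a joint stands for the part that bears it (a point fixed in the world has none). Each returns a list of dicts, best first, with "score" (0 to 1); they miss things now and then, are a little off and sometimes report something else, mostly with a low value. They report only what shows in the picture. A call takes as long as a camera call. They do not tell look-alikes from the thing itself.
- bot.outline_of(camera, target): "pixels" (400x640 bool, what is visible of it) and "uv" ([column, row] in pixels, amid what is visible of it).
The state is a dict: "time_s": time; "joint_pos": joint angles; "joint_velocities": joint speeds; "joint_efforts": joint torques, N m; "eef_pos": TCP position; "ee_rot": TCP orientation; "wrist_force": force on the tool from outside, world axes, zero at the start; "moment": the same for the moment, N m; "width": finger opening in m.
Only numpy, scipy, OpenCV 4.12 (cv2) and the standard library are available. Lean on these libraries where they do the work, as an engineer would, in place of code of your own. Each camera call takes 0.05 s, during which the arm holds its last target.

## Working session

There is one attempt and no reset: what is moved stays moved. The work goes in short steps, Python scripts to look and compute and a tool call to move; the robot and the scene stay as the last step left them, time stands still between calls to the robot, and variables do not carry over. Pictures are saved under pics/ and viewed, and the job is handed in when it is done.

Besides the shell and the picture viewer there is one more tool, called as name(argument=value, ...), one argument or row to a line, values as JSON. apply_moves: Moves the arm, as the interface text tells. Its arguments: {"type":"object","properties":{"moves":{"type":"array"},"squeeze":{"type":"number"}},"required":["moves"]}

```bash
mkdir -p pics; ls; python3 - <<'E'
from cell import bot
import cv2
for n in("side","top"):
    d=bot.get_image(n); cv2.imwrite(f"pics/{n}0.png",d["pixels"][:,:,::-1]); print(n,d["K"],d["k1"],d["view"])
    for t in("hex_key","small_key","bolt"):
        try:
            for o in bot.outline_of(n,t): print(n,t,o["score"],o["uv"],o["pixels"].sum())
        except Exception as e: print(t,e)
print(bot.sense())
E
```

```text
pics
side [[442.31656961   0.         313.14944481]
 [  0.         442.31656961 199.13945189]
 [  0.           0.           1.        ]] -0.10986302955088334 [[ 0.96632171 -0.25733319  0.00140414 -0.43089238]
 [-0.18611441 -0.70263277 -0.68678135  0.11585387]
 [ 0.17771823  0.6633904  -0.72686272  0.92503587]
 [ 0.          0.          0.          1.        ]]
side hex_key 0.89 [339.5, 286.0] 1032
side hex_key 0.77 [226.0, 341.8] 1332
side hex_key 0.45 [316.0, 120.6] 453
side small_key 0.9 [413.5, 278.2] 318
side bolt 0.63 [314.3, 118.7] 439
side bolt 0.36 [409.9, 277.0] 374
top [[472.34784158   0.         315.37981206]
 [  0.         472.34784158 201.20876975]
 [  0.           0.           1.        ]] -0.12102331594344805 [[-0.00774439 -0.99988791  0.01281339 -0.09558365]
 [-0.99037241  0.00589836 -0.13830292  0.41939371]
 [ 0.13821184 -0.0137611  -0.99030708  1.05242113]
 [ 0.          0.          0.          1.        ]]
top hex_key 0.94 [387.0, 288.7] 835
top hex_key 0.62 [357.7, 189.5] 768
top small_key 0.77 [360.2, 126.6] 308
top small_key 0.46 [165.9, 168.0] 9966
top bolt 0.69 [218.2, 161.7] 143
{'time_s': 0.4, 'joint_pos': array([ 1.23659622e+00,  3.53098949e-01,  1.63349800e+00, -9.22862869e-06,
        1.15521346e+00, -2.38021045e-03]), 'joint_velocities': array([ 5.13048719e-04, -1.58034361e-03, -9.29790509e-04, -5.74136943e-06,
       -8.19260622e-04,  8.93077729e-04]), 'joint_efforts': array([ 9.08706570e-04, -5.93165588e+01, -3.34160864e+01,  6.96870033e-02,
        1.82361330e-02, -4.33587570e-05]), 'eef_pos': array([0.20357134, 0.59084559, 0.22547913]), 'ee_rot': array([[ 3.25760656e-01,  9.45452268e-01, -6.34513443e-05],
       [ 9.45452245e-01, -3.25760662e-01, -2.08478741e-04],
       [-2.17776651e-04,  7.92395567e-06, -9.99999976e-01]]), 'wrist_force': array([-0.30395736,  0.09260012,  0.22913811]), 'moment': array([ 0.02816365, -0.0110435 , -0.02513099]), 'width': 0.09199847942489836}
```

View pics/side0.png

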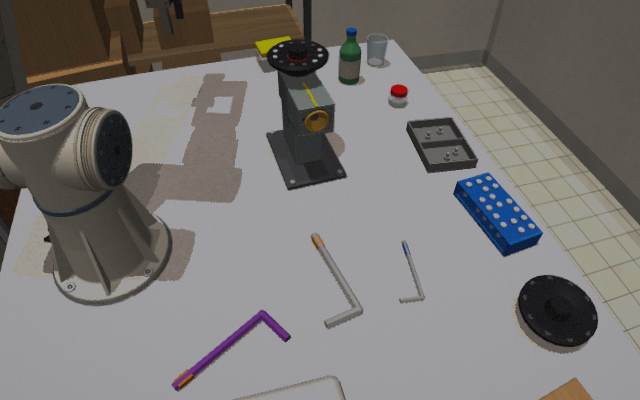

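View pics/top0.png

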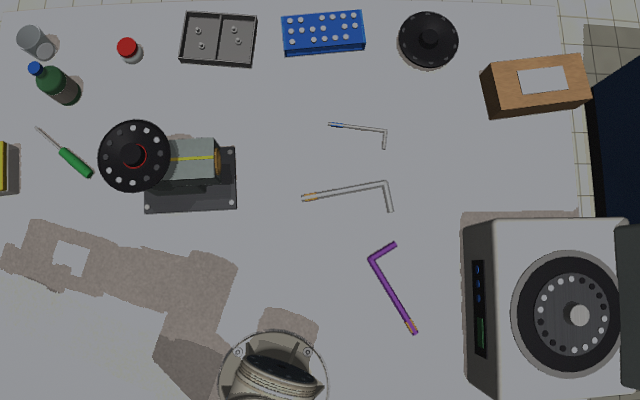

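The L-keys are: steel with an orange band (top ~(357,190), side ~(339,286)), purple (top (387,289)), and small with a blue band (top (360,127)). The steel one with the orange band fits the description. Next I'll take an enlarged crop and measure.

```bash
cat > h.py <<'E'
import numpy as np, cv2
from cell import bot
class Cam:
    def __init__(s,n):
        s.n=n; d=bot.get_image(n); s.im=d["pixels"]; s.K=np.array(d["K"]); s.k1=d["k1"]; s.V=np.array(d["view"]); s.D=np.array([s.k1,0,0,0.])
    def proj(s,P):
        P=np.atleast_2d(np.asarray(P,float)); r=cv2.Rodrigues(s.V[:3,:3])[0]
        return cv2.projectPoints(P.reshape(-1,1,3),r,s.V[:3,3],s.K,s.D)[0].reshape(-1,2)
    def ray(s,uv):
        q=cv2.undistortPointsIter(np.asarray(uv,float).reshape(-1,1,2),s.K,s.D,None,None,(3,50,1e-10)).reshape(-1,2)
        d=np.c_[q,np.ones(len(q))]@s.V[:3,:3]; o=-s.V[:3,:3].T@s.V[:3,3]; return o,d/np.linalg.norm(d,axis=1)[:,None]
    def onz(s,uv,z):
        o,d=s.ray(uv); return o+d*((z-o[2])/d[:,2])[:,None]
    def crop(s,name,u0,v0,u1,v1,k):
        cv2.imwrite("pics/"+name,cv2.resize(s.im[v0:v1,u0:u1,::-1],None,fx=k,fy=k,interpolation=cv2.INTER_CUBIC))
def tri(c1,u1,c2,u2):
    o1,d1=c1.ray(u1);o2,d2=c2.ray(u2);d1=d1[0];d2=d2[0]
    t=np.linalg.lstsq(np.c_[d1,-d2],o2-o1,rcond=None)[0];a=o1+t[0]*d1;b=o2+t[1]*d2
    return (a+b)/2,np.linalg.norm(a-b)
E
python3 - <<'E'
from h import *
s=Cam("side");t=Cam("top")
np.save("m_top.npy",0)
for c,u in((t,(357,190)),(s,(339,286))):
    for o in bot.outline_of(c.n,"hex_key"):
        if np.hypot(*(np.array(o["uv"])-u))<15:
            v,uu=np.nonzero(o["pixels"]); P=c.onz(np.c_[uu,v],0.007)[:,:2]
            np.save(f"key_{c.n}.npy",np.c_[uu,v])
            print(c.n,o["score"],P.min(0),P.max(0))
t.crop("keyt.png",290,110,410,220,6); s.crop("sock.png",250,30,370,200,3.5*1)if 0 else s.crop("sock.png",255,40,355,190,4); t.crop("sockt.png",90,110,250,220,5)
E
```

```text
top 0.62 [ 0.39530345 -0.28096588] [ 0.47161407 -0.06515335]
side 0.95 [ 0.39422303 -0.28210669] [ 0.47044698 -0.06270216]
```

View pics/keyt.png

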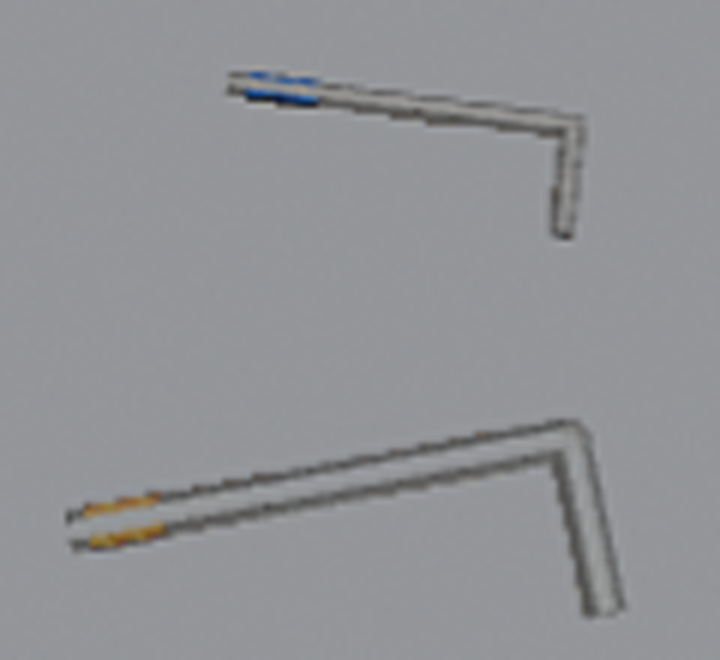

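View pics/sock.png

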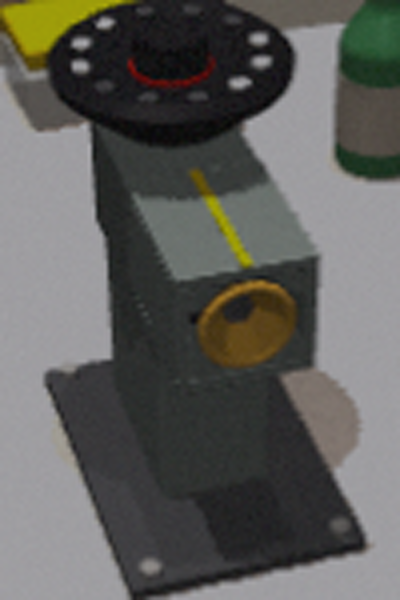

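View pics/sockt.png

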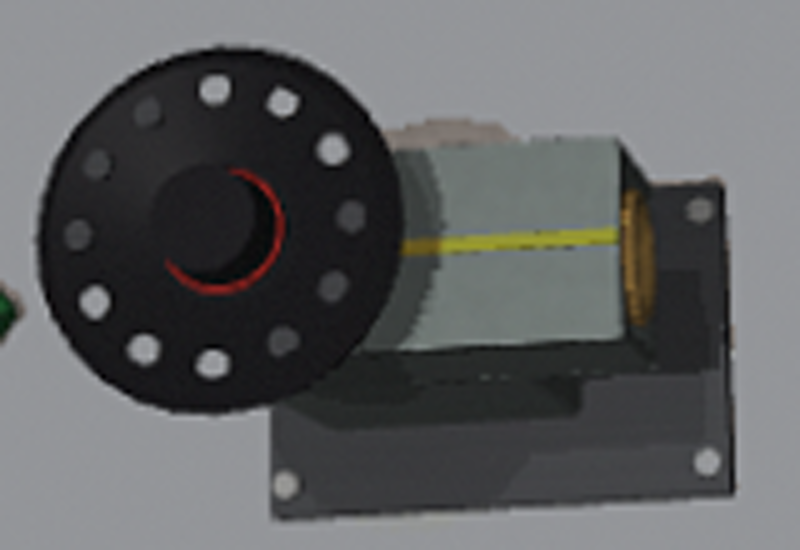

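```bash
cat > m.py <<'E'
from h import *
from scipy.spatial import cKDTree
from scipy.optimize import least_squares
s=Cam("side");t=Cam("top")
# key
g=np.arange(-7,7.1,1)
A=np.array([(x,y) for x in np.arange(-97,111,1.) for y in g]+[(x-90,y) for x in g for y in np.arange(8,71,1.)])/1e3
def fit(P,x0):
    T=cKDTree(P)
    def f(p):
        c,n=np.cos(p[2]),np.sin(p[2]); B=A@np.array([[c,n],[-n,c]])+p[:2]
        return np.r_[T.query(B)[0],cKDTree(B).query(P)[0]]
    from scipy.optimize import minimize
    r=minimize(lambda p:(f(p)**2).sum()*1e3,x0,method="Nelder-Mead",options=dict(xatol=1e-5,fatol=1e-9,maxiter=600)); return r.x,r.fun
for c in(t,s):
    P=c.onz(np.load(f"key_{c.n}.npy"),0.007)[:,:2]
    print("key",c.n,fit(P,[.43,-.17,1.75]))
z=.218
print("top corners/line",t.onz([(213.4,137.6),(215.4,177.6),(213.4,157.2),(170.6,159.4)],z))
print("side",s.onz([(334.5,104),(298.75,110.75),(317,106.5)],z))
print(s.onz([(255+195/4,40+172/4)],z))
E
python3 m.py
```

```text
key top (array([ 0.4480048 , -0.17361116,  1.75086675]), np.float64(4.186293573868967))
key side (array([ 0.44889773, -0.17310387,  1.743748  ]), np.float64(4.173626695637303))
top corners/line [[0.51790806 0.10054447 0.218     ]
 [0.43906896 0.09455954 0.218     ]
 [0.47899614 0.09944573 0.218     ]
 [0.47555877 0.18285844 0.218     ]]
side [[0.51838429 0.09900638 0.218     ]
 [0.44005051 0.09451481 0.218     ]
 [0.48040743 0.09952578 0.218     ]]
[[0.4758047  0.19505296 0.218     ]]
```

```bash
cat > p.py <<'E'
from h import *
from scipy.spatial.transform import Rotation as Rn
import sys
S=np.array([.4795,.0975,.18]); yaw=.047
def Rt(yx,lean=0):  # tool down, tool x at world angle yx
    x=np.array([np.cos(yx),np.sin(yx),0]);z=np.array([0,0,-1.]);return np.c_[x,np.cross(z,x),z]
def delta(p,R):
    st=bot.sense();R0=np.array(st["ee_rot"])
    return np.round(np.r_[R0.T@(np.array(p)-st["eef_pos"]),Rn.from_matrix(R0.T@R).as_rotvec()],4).tolist()
def show():
    st=bot.sense();R=np.array(st["ee_rot"]);print("t",round(st["time_s"],2),"p",np.round(st["eef_pos"],4),"yx",round(float(np.arctan2(R[1,0],R[0,0])),3),"tz",np.round(R[:,2],3),"F",np.round(st["wrist_force"],1),"w",round(st["width"],4),"q",np.round(st["joint_pos"],2))
E
python3 - <<'E'
from p import *
show()
s=Cam("side");t=Cam("top")
for c in(s,t): print(c.n,c.proj([S,S+[0,0,.02],S-[0,0,.02]]).round(1).tolist())
for z in(.38,): print(delta([.33,.25,z],Rt(.7)),delta([.4485,-.1733,.20],Rt(.176)))
E
```

```text
t 0.7 p [0.2036 0.5909 0.2256] yx 1.239 tz [-0. -0. -1.] F [ 0.3 -0.2 -0.6] w 0.0919 q [ 1.24  0.35  1.63  0.    1.16 -0.  ]
side [[316.7, 121.9], [316.8, 114.2], [316.6, 129.3]]
top [[218.2, 161.3], [216.2, 159.1], [220.0, 163.5]]
[-0.2811, 0.2305, -0.1544, 0.0, 0.0001, 0.539] [-0.6427, 0.4805, 0.0256, 0.0, 0.0, 1.063]
```

The socket estimate reprojects onto the brass ring in both views, within about 1 px. Moving over the stand's height toward the key.

apply_moves(
  moves=[
    [[1,0,0,-0.04,0,0,0],[1,0,0,-0.08,0,0,0.05],[1,-0.01,0.01,-0.12,0,0,0.15],[1,-0.04,0.03,-0.15,0,0,0.25],[1,-0.07,0.055,-0.155,0,0,0.35],[1,-0.1,0.08,-0.155,0,0,0.45],[1,-0.13,0.105,-0.155,0,0,0.54],[1,-0.16,0.13,-0.155,0,0,0.54]],
  ],
)

```text
time_s: 1.47
eef_pos: [0.2746, 0.3956, 0.381]
ee_rot: [[0.769, 0.639, 0.001], [0.639, -0.769, 0.001], [0.001, -0.0, -1.0]]
wrist_force: [0.9, 0.5, 0.2]
width: 0.0919
```

```bash
python3 -c "
from p import *
show();print(delta([.38,.1,.38],Rt(.4)),delta([.4485,-.1733,.38],Rt(.176)))"
```

```text
t 1.47 p [0.2746 0.3956 0.381 ] yx 0.694 tz [ 0.001  0.001 -1.   ] F [0.9 0.5 0.2] w 0.0919 q [ 0.96  0.    1.72 -0.    1.42  0.27]
[-0.108, 0.2947, 0.0008, -0.0003, -0.0011, 0.2938] [-0.2301, 0.5486, 0.0006, -0.0005, -0.001, 0.5178]
```

apply_moves(
  moves=[
    [[1,-0.015,0.036,0,0,0,0.03],[1,-0.03,0.072,0,0,0,0.1],[1,-0.046,0.11,0,0,0,0.2],[1,-0.062,0.147,0,0,0,0.3],[1,-0.077,0.184,0,0,0,0.4],[1,-0.092,0.22,0,0,0,0.5],[1,-0.108,0.257,0,0,0,0.518],[1,-0.123,0.294,0,0,0,0.518]],
  ],
)

```text
time_s: 2.13
eef_pos: [0.3679, 0.089, 0.3812]
ee_rot: [[0.985, 0.174, 0.002], [0.174, -0.985, 0.001], [0.002, -0.001, -1.0]]
wrist_force: [0.2, -0.8, 0.1]
width: 0.0921
```

```bash
python3 -c "
from p import *
show();print(delta([.4485,-.1733,.10],Rt(.176)))"
```

```text
t 2.13 p [0.3679 0.089  0.3812] yx 0.175 tz [ 0.002  0.001 -1.   ] F [ 0.2 -0.8  0.1] w 0.0921 q [ 0.23 -0.19  1.89  0.    1.44  0.06]
[0.0332, 0.2725, 0.2811, -0.0007, -0.0021, -0.0015]
```

apply_moves(
  moves=[
    [[1,0.005,0.04,0,0,-0.002,0],[1,0.01,0.08,0,0,-0.002,0],[1,0.015,0.12,0.01,0,-0.002,0],[1,0.02,0.155,0.03,0,-0.002,0],[1,0.024,0.19,0.05,0,-0.002,0],[1,0.028,0.22,0.075,0,-0.002,0],[1,0.03,0.25,0.1,0,-0.002,0],[1,0.033,0.272,0.13,0,-0.002,0]],
  ],
)

```text
time_s: 2.8
eef_pos: [0.4486, -0.1756, 0.2509]
ee_rot: [[0.985, 0.173, 0.002], [0.173, -0.985, -0.001], [0.002, 0.001, -1.0]]
wrist_force: [0.2, 0.1, -0.3]
width: 0.0921
```

```bash
python3 -c "
from p import *
show();print(delta([.4485,-.1733,.05],Rt(.176)))"
```

```text
t 2.8 p [ 0.4486 -0.1756  0.2509] yx 0.173 tz [ 0.002 -0.001 -1.   ] F [ 0.2  0.1 -0.3] w 0.0921 q [-0.38  0.1   1.9   0.    1.14 -0.55]
[-0.0001, -0.0025, 0.2009, 0.0009, -0.0021, -0.0025]
```

apply_moves(
  moves=[
    [[1,0,-0.002,0.04,0.001,-0.002,-0.002],[1,0,-0.002,0.08,0.001,-0.002,-0.002],[1,0,-0.002,0.12,0.001,-0.002,-0.002],[1,0,-0.002,0.15,0.001,-0.002,-0.002],[1,0,-0.002,0.175,0.001,-0.002,-0.002],[1,0,-0.002,0.19,0.001,-0.002,-0.002],[1,0,-0.002,0.2,0.001,-0.002,-0.002]],
  ],
)

```text
time_s: 3.38
eef_pos: [0.4477, -0.1734, 0.049]
ee_rot: [[0.985, 0.174, -0.002], [0.174, -0.985, 0.001], [-0.002, -0.001, -1.0]]
wrist_force: [0.5, -0.0, -0.1]
width: 0.0918
```

```bash
python3 -c "
from p import *
show();print(delta([.4485,-.1733,.0135],Rt(.176)))
s=Cam('side');t=Cam('top');s.crop('g_s.png',240,200,440,350,4);t.crop('g_t.png',270,110,430,230,4)"
```

```text
t 3.38 p [ 0.4477 -0.1734  0.049 ] yx 0.175 tz [-0.002  0.001 -1.   ] F [ 0.5 -0.  -0.1] w 0.0918 q [-0.37  0.39  2.07  0.    0.68 -0.55]
[0.0008, 0.0, 0.0355, -0.0013, 0.002, -0.0007]
```

View pics/g_s.png

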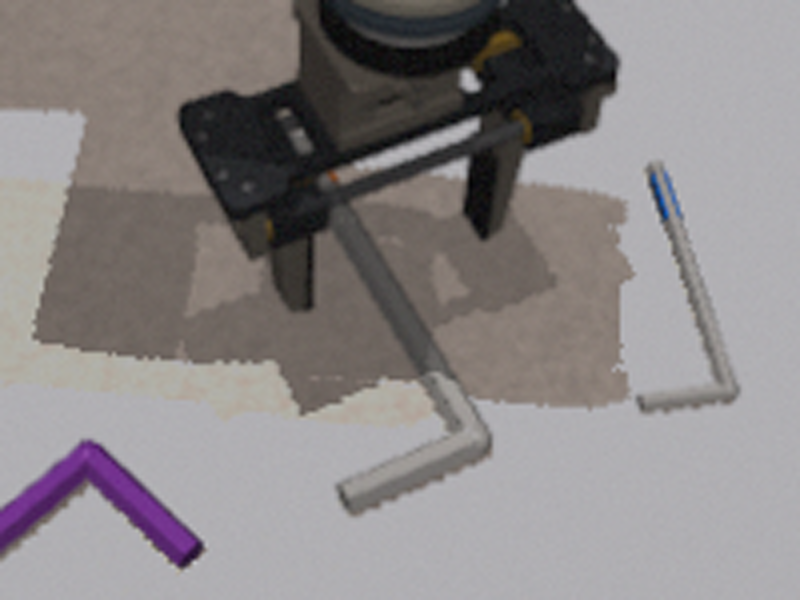

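The fingers straddle the steel key's long arm, at about (370,260) in the crop; the blue-banded and purple keys are clear of them. Going down and gripping.

apply_moves(
  moves=[
    [[1,0.001,0,0.02,-0.001,0.002,0],[1,0.001,0,0.032,-0.001,0.002,0],[1,0.001,0,0.0355,-0.001,0.002,0],[1,0.001,0,0.0355,-0.001,0.002,0],[-1,0.001,0,0.0355,-0.001,0.002,0],[-1,0.001,0,0.0355,-0.001,0.002,0],[-1,0.001,0,0.0355,-0.001,0.002,0],[-1,0.001,0,0.0355,-0.001,0.002,0]],
  ],
  squeeze=45,
)

```text
time_s: 4.15
eef_pos: [0.4493, -0.1735, 0.015]
ee_rot: [[0.985, 0.174, 0.001], [0.174, -0.985, -0.0], [0.001, 0.0, -1.0]]
wrist_force: [0.6, -0.9, -0.3]
width: 0.0672
```

apply_moves(
  moves=[
    [[-1,0,0,0,0,0,0],[-1,0,0,0,0,0,0],[-1,0,0,0,0,0,0],[-1,0,0,0,0,0,0]],
  ],
)

```text
time_s: 4.48
eef_pos: [0.4494, -0.1735, 0.015]
ee_rot: [[0.985, 0.174, 0.001], [0.174, -0.985, -0.0], [0.001, 0.0, -1.0]]
wrist_force: [-0.4, -0.9, 0.5]
width: 0.0404
```

```bash
python3 -c "
from p import *
show();print(delta([.4485,-.1733,.24],Rt(.176)))"
```

```text
t 4.48 p [ 0.4494 -0.1735  0.015 ] yx 0.175 tz [ 0.001 -0.    -1.   ] F [-0.4 -0.9  0.5] w 0.0404 q [-0.37  0.46  2.08  0.    0.6  -0.55]
[-0.0005, -0.0003, -0.225, 0.0004, -0.0012, -0.0006]
```

apply_moves(
  moves=[
    [[-1,0,0,0.0015,0,-0.001,0],[-1,0,0,0.0015,0,-0.001,0],[-1,0,0,0.0015,0,-0.001,0],[-1,0,0,0.0015,0,-0.001,0],[-1,0,0,0.0015,0,-0.001,0],[-1,0,0,0.0015,0,-0.001,0],[-1,0,0,0.0015,0,-0.001,0],[-1,0,0,0.0015,0,-0.001,0]],
  ],
)

```text
time_s: 5.15
eef_pos: [0.4492, -0.1734, 0.0134]
ee_rot: [[0.985, 0.175, 0.0], [0.175, -0.985, -0.0], [-0.0, 0.0, -1.0]]
wrist_force: [0.6, -0.2, -2.9]
width: 0.0135
```

```bash
python3 -c "
from p import *
show()"
```

```text
t 5.15 p [ 0.4492 -0.1734  0.0134] yx 0.175 tz [ 0. -0. -1.] F [ 0.6 -0.2 -2.9] w 0.0135 q [-0.37  0.46  2.08 -0.    0.6  -0.55]
```

apply_moves(
  moves=[
    [[-1,0,0,-0.01,0,0,0],[-1,0,0,-0.03,0,0,0],[-1,0,0,-0.06,0,0,0],[-1,0,0,-0.09,0,0,0],[-1,0,0,-0.12,0,0,0],[-1,0,0,-0.15,0,0,0],[-1,0,0,-0.165,0,0,0],[-1,0,0,-0.173,0,0,0]],
  ],
)

```text
time_s: 5.82
eef_pos: [0.4502, -0.1737, 0.1895]
ee_rot: [[0.985, 0.174, 0.004], [0.174, -0.985, -0.002], [0.003, 0.002, -1.0]]
wrist_force: [1.6, -0.1, -4.5]
width: 0.0134
```

```bash
python3 -c "
from p import *
show()
c,s=np.cos(yaw),np.sin(yaw)
for d in (.128,.028): 
  o=S-d*np.array([-s,c,0])+.09*np.array([c,s,0]);o[2]=.1865;print(o,delta(o,Rt(.176-1.70)))
s=Cam('side');s.crop('l_s.png',200,90,460,290,3)"
```

```text
t 5.82 p [ 0.4502 -0.1737  0.1895] yx 0.175 tz [ 0.004 -0.002 -1.   ] F [ 1.6 -0.1 -4.5] w 0.0134 q [-0.37  0.17  1.97 -0.    1.   -0.55]
[ 0.5754144  -0.02613021  0.1865    ] [0.1491, -0.1235, 0.0032, -0.0013, -0.0045, 1.6993]
[0.57071613 0.07375936 0.1865    ] [0.1619, -0.2226, 0.0031, -0.0013, -0.0045, 1.6993]
```

View pics/l_s.png

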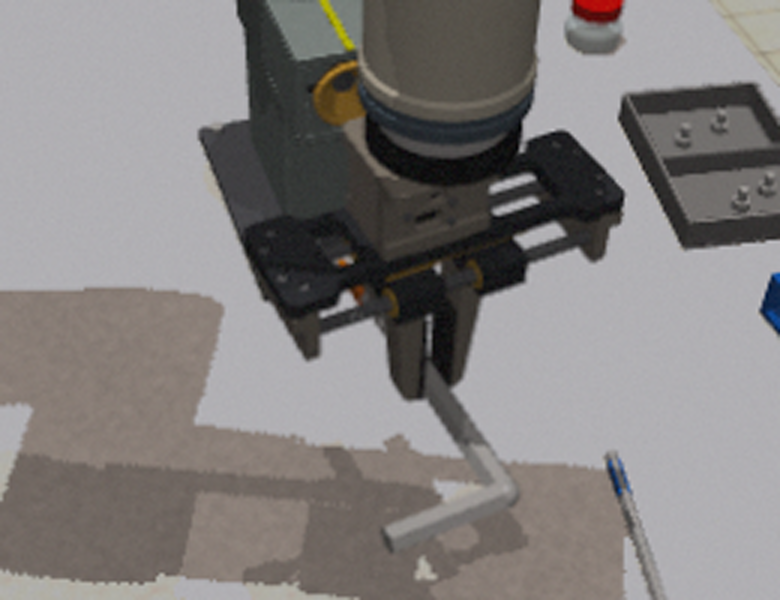

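The key is held, with the orange band at (345,265) and the short arm at (440,515) in the crop, and nothing in the turning circle. Turning it.

apply_moves(
  moves=[
    [[-1,0.01,0,0,0,0,0.06],[-1,0.03,0,0,0,0,0.17],[-1,0.05,0,0.001,0,-0.001,0.29],[-1,0.07,0,0.001,0,-0.002,0.41],[-1,0.09,0,0.002,0,-0.003,0.53],[-1,0.11,0,0.002,-0.001,-0.003,0.65],[-1,0.13,0,0.003,-0.001,-0.004,0.77],[-1,0.145,0,0.003,-0.001,-0.004,0.89]],
  ],
)

```text
time_s: 6.53
eef_pos: [0.5936, -0.1478, 0.1851]
ee_rot: [[0.752, -0.66, -0.002], [-0.66, -0.752, -0.001], [-0.001, 0.002, -1.0]]
wrist_force: [0.2, -0.3, -3.5]
width: 0.0138
```

```bash
python3 -c "
from p import *
show()
c,s=np.cos(yaw),np.sin(yaw)
for d in (.128,.028): 
  o=S-d*np.array([-s,c,0])+.09*np.array([c,s,0]);o[2]=.1865;print(o,delta(o,Rt(.176-1.70)))"
```

```text
t 6.53 p [ 0.5936 -0.1478  0.1851] yx -0.72 tz [-0.002 -0.001 -1.   ] F [ 0.2 -0.3 -3.5] w 0.0138 q [-0.25  0.37  1.7  -0.    1.07  0.48]
[ 0.5754144  -0.02613021  0.1865    ] [-0.0939, -0.0795, -0.0014, 0.0025, 0.0003, 0.8036]
[0.57071613 0.07375936 0.1865    ] [-0.1634, -0.1515, -0.0015, 0.0025, 0.0003, 0.8036]
```

apply_moves(
  moves=[
    [[-1,-0.005,-0.005,-0.001,0,0,0.11],[-1,-0.015,-0.012,-0.001,0,0,0.22],[-1,-0.03,-0.025,-0.001,0.001,0,0.33],[-1,-0.045,-0.038,-0.001,0.001,0,0.44],[-1,-0.06,-0.05,-0.001,0.002,0,0.55],[-1,-0.07,-0.06,-0.001,0.002,0,0.66],[-1,-0.08,-0.07,-0.0015,0.0025,0,0.76],[-1,-0.085,-0.072,-0.0015,0.0025,0,0.8035]],
  ],
)

```text
time_s: 7.2
eef_pos: [0.5762, -0.0359, 0.1851]
ee_rot: [[0.042, -0.999, -0.002], [-0.999, -0.042, 0.001], [-0.001, 0.002, -1.0]]
wrist_force: [-0.3, -0.6, -2.9]
width: 0.0138
```

apply_moves(
  moves=[
    [[-1,0,0,0,0,0,0],[-1,0,0,0,0,0,0]],
  ],
)

```text
time_s: 7.37
eef_pos: [0.5752, -0.0355, 0.1836]
ee_rot: [[0.044, -0.999, -0.005], [-0.999, -0.044, 0.001], [-0.001, 0.005, -1.0]]
wrist_force: [0.1, 0.3, -3.0]
width: 0.0137
```

```bash
python3 -c "
from p import *
show()
c,s=np.cos(yaw),np.sin(yaw)
for d in (.128,.028): 
  o=S-d*np.array([-s,c,0])+.09*np.array([c,s,0]);o[2]=.1865;print(o,delta(o,Rt(.176-1.70)))
for n in('side','top'):
  k=Cam(n)
  for o in bot.outline_of(n,'hex_key'): print(n,o['score'],o['uv'],o['pixels'].sum())
  if n=='side': k.crop('r_s.png',220,60,480,260,3)
  else: k.crop('r_t.png',120,70,380,270,3)"
```

```text
t 7.37 p [ 0.5752 -0.0355  0.1836] yx -1.527 tz [-0.005  0.001 -1.   ] F [ 0.1  0.3 -3. ] w 0.0137 q [-0.06  0.32  1.78  0.    1.05  1.46]
[ 0.5754144  -0.02613021  0.1865    ] [-0.0093, -0.0006, -0.0029, 0.0051, 0.0013, -0.0027]
[0.57071613 0.07375936 0.1865    ] [-0.1093, -0.0003, -0.0027, 0.0051, 0.0013, -0.0027]
side 0.91 [226.6, 338.0] 1235
side 0.86 [362.5, 154.4] 693
side 0.36 [300.7, 116.7] 7704
top 0.78 [387.3, 286.6] 703
```

View pics/r_s.png

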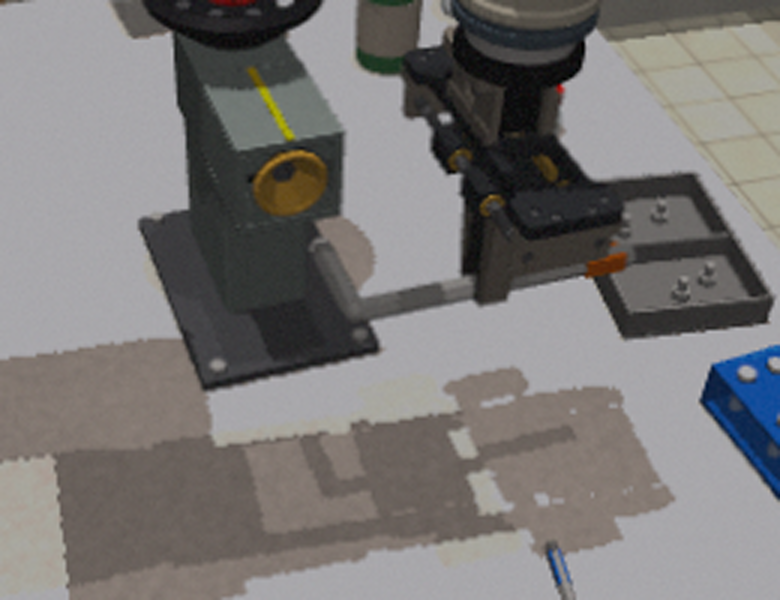

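View pics/r_t.png

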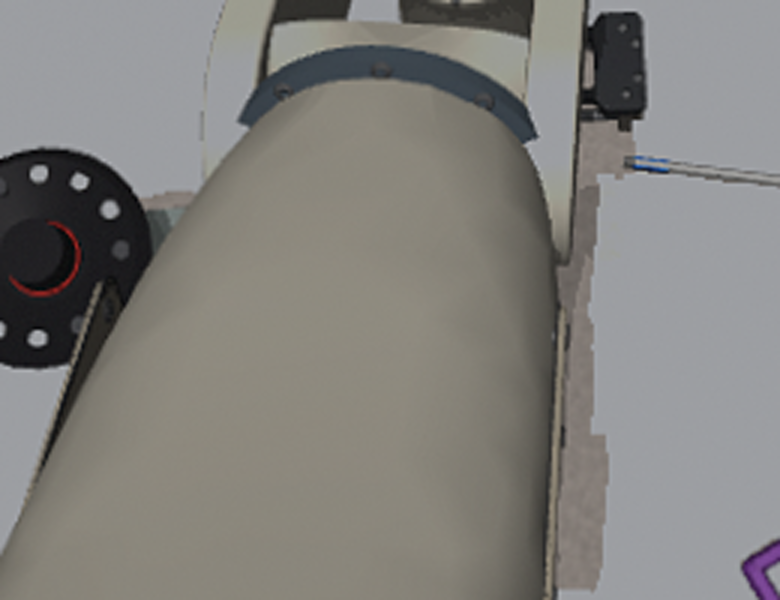

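```bash
cat > k.py <<'E'
from p import *
s=Cam('side'); st=bot.sense();R=np.array(st['ee_rot']);p=np.array(st['eef_pos'])
# key in tool: key x = tool y ... check
kx=-R[:,1] if R[0,1]<0 else R[:,1]
kx=R[:,1]*(-1 if R[0,1]<0 else 1); kz=-R[:,2]; ky=np.cross(kz,kx)
o=p+.0065*R[:,2]
P=np.array([o-.09*kx+.07*ky,o-.09*kx,o+.11*kx,o+.085*kx])
uv=s.proj(P); print(P.round(3).tolist(),uv.round(1).tolist())
im=s.im[:,:,::-1].copy()
big=cv2.resize(im[60:260,220:480],None,fx=3,fy=3,interpolation=cv2.INTER_CUBIC)
q=((uv-[220,60]+.5)*3).astype(int)
for a,b in((0,1),(1,2)): cv2.line(big,tuple(map(int,q[a])),tuple(map(int,q[b])),(0,0,255),1)
import sys
cv2.imwrite('pics/'+sys.argv[1],big)
E
python3 k.py ov1.png
```

```text
[[0.483, 0.03, 0.179], [0.486, -0.04, 0.179], [0.686, -0.032, 0.178], [0.661, -0.033, 0.178]] [[327.2, 141.5], [338.8, 163.5], [430.7, 144.5], [419.8, 146.7]]
```

View pics/ov1.png

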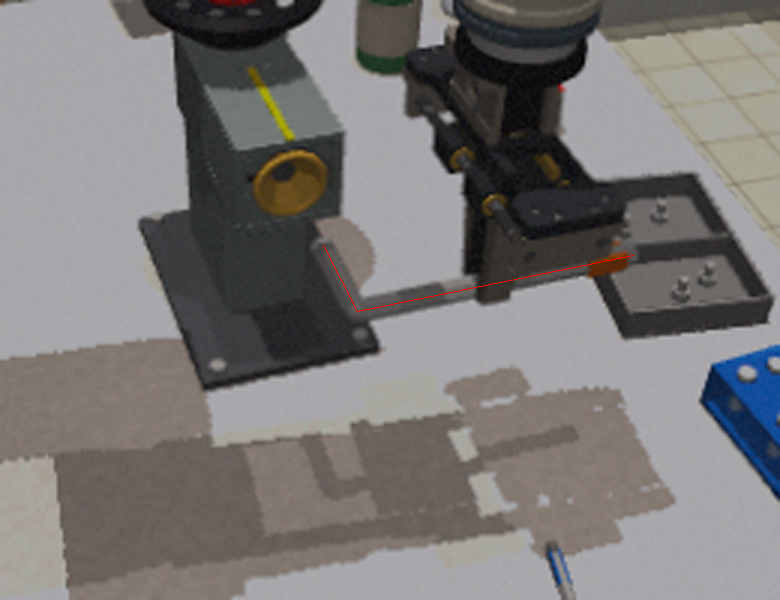

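apply_moves(
  moves=[
    [[-1,-0.005,-0.0005,-0.002,0.003,0.001,-0.002],[-1,-0.015,-0.0005,-0.003,0.005,0.001,-0.003],[-1,-0.022,-0.0005,-0.003,0.005,0.001,-0.003],[-1,-0.03,-0.0005,-0.003,0.005,0.001,-0.003],[-1,-0.036,-0.0005,-0.003,0.005,0.001,-0.003],[-1,-0.042,-0.0005,-0.003,0.005,0.001,-0.003],[-1,-0.042,-0.0005,-0.003,0.005,0.001,-0.003]],
  ],
)

```text
time_s: 8.2
eef_pos: [0.5749, 0.007, 0.1879]
ee_rot: [[0.046, -0.999, 0.002], [-0.999, -0.046, 0.0], [-0.0, -0.002, -1.0]]
wrist_force: [-0.4, -0.4, -3.3]
width: 0.0131
```

```bash
python3 k.py ov2.png; python3 -c "
from p import *
show()
c,s=np.cos(yaw),np.sin(yaw)
for d in (.028,): 
  o=S-d*np.array([-s,c,0])+.09*np.array([c,s,0]);o[2]=.1865;print(o,delta(o,Rt(.176-1.70)))
cv2.imwrite('pics/full.png',Cam('side').im[:,:,::-1])"
```

```text
[[0.482, 0.072, 0.181], [0.485, 0.002, 0.181], [0.685, 0.011, 0.182], [0.66, 0.01, 0.182]] [[320.9, 128.3], [331.9, 148.8], [421.5, 130.6], [410.9, 132.7]]
t 8.25 p [0.5749 0.0064 0.1878] yx -1.524 tz [ 0.002  0.    -1.   ] F [-1.  -0.1 -3.8] w 0.0134 q [0.01 0.31 1.78 0.   1.04 1.53]
[0.57071613 0.07375936 0.1865    ] [-0.0675, 0.0011, 0.0013, -0.0022, 0.0, -0.0004]
```

View pics/ov2.png

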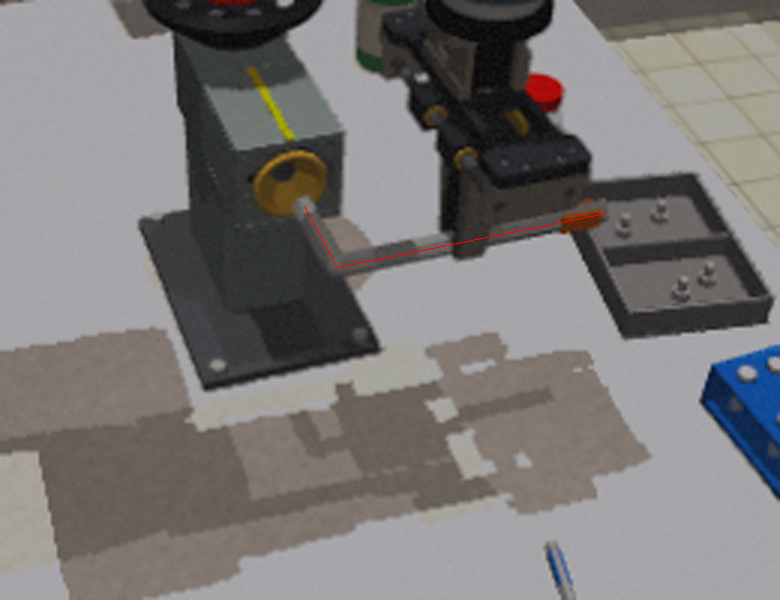

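View pics/full.png

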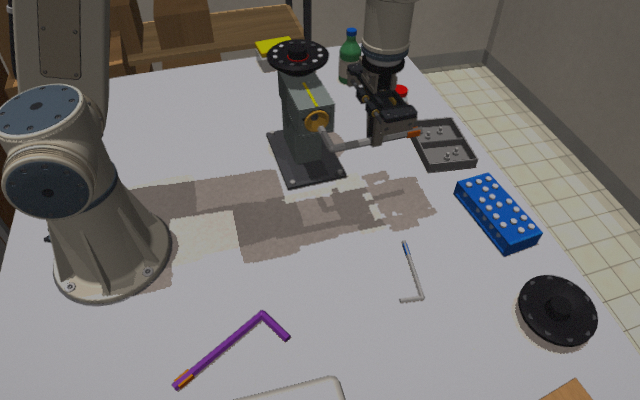

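apply_moves(
  moves=[
    [[-1,-0.008,0.001,0.001,-0.002,0,0],[-1,-0.016,0.001,0.001,-0.002,0,0],[-1,-0.024,0.001,0.001,-0.002,0,0],[-1,-0.03,0.001,0.001,-0.002,0,0],[-1,-0.036,0.001,0.001,-0.002,0,0],[-1,-0.04,0.001,0.001,-0.002,0,0],[-1,-0.043,0.001,0.001,-0.002,0,0],[-1,-0.045,0.001,0.001,-0.002,0,0]],
  ],
)

```text
time_s: 8.97
eef_pos: [0.5719, 0.0513, 0.1868]
ee_rot: [[0.046, -0.999, 0.0], [-0.999, -0.046, -0.0], [0.0, -0.0, -1.0]]
wrist_force: [-0.6, 0.5, -3.6]
width: 0.0138
```

```bash
python3 -c "
from p import *
show()
c,s=np.cos(yaw),np.sin(yaw)
for d in (.028,): 
  o=S-d*np.array([-s,c,0])+.09*np.array([c,s,0]);o[2]=.1865;print(o,delta(o,Rt(.176-1.70)))"; python3 k.py ov3.png
```

```text
t 8.97 p [0.5719 0.0513 0.1868] yx -1.524 tz [ 0. -0. -1.] F [-0.6  0.5 -3.6] w 0.0138 q [ 0.09  0.32  1.78 -0.    1.04  1.61]
[0.57071613 0.07375936 0.1865    ] [-0.0225, 0.0001, 0.0003, -0.0002, -0.0002, -0.0003]
[[0.479, 0.117, 0.18], [0.482, 0.047, 0.18], [0.682, 0.057, 0.18], [0.657, 0.055, 0.18]] [[314.0, 116.5], [324.3, 135.7], [411.4, 118.8], [401.1, 120.8]]
```

View pics/ov3.png

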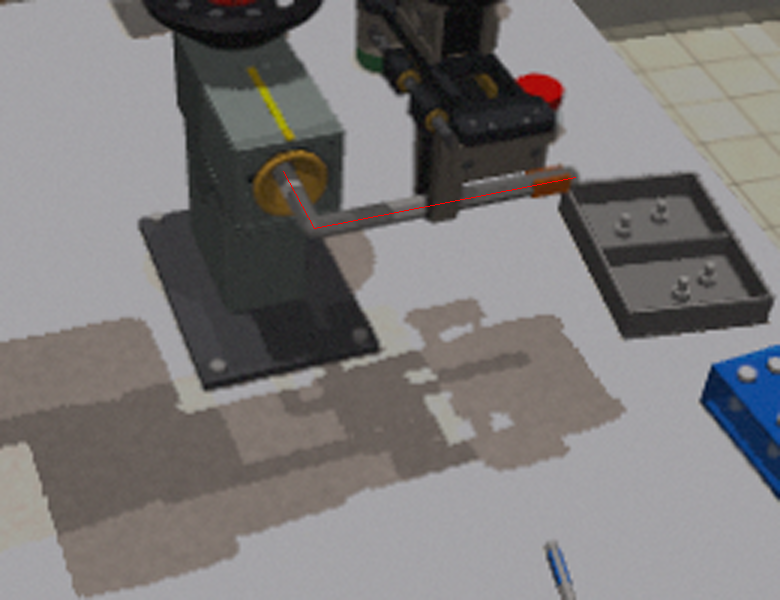

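The tip is about 20 mm in, past the funnel, with no contact force. Going home.

apply_moves(
  moves=[
    [[-1,-0.005,0,0,0,0,0],[-1,-0.01,0,0,0,0,0],[-1,-0.014,0,0,0,0,0],[-1,-0.018,0,0,0,0,0],[-1,-0.02,0,0,0,0,0],[-1,-0.0215,0,0,0,0,0],[-1,-0.0215,0,0,0,0,0]],
  ],
)

```text
time_s: 9.6
eef_pos: [0.5709, 0.0732, 0.1868]
ee_rot: [[0.047, -0.999, 0.0], [-0.999, -0.047, -0.0], [0.0, -0.0, -1.0]]
wrist_force: [0.4, 0.6, -2.8]
width: 0.0136
```

```bash
python3 -c "
from p import *
show()
c,s=np.cos(yaw),np.sin(yaw)
for d in (.028,): 
  o=S-d*np.array([-s,c,0])+.09*np.array([c,s,0]);o[2]=.1865;print(o,delta(o,Rt(.176-1.70)))"; python3 k.py ov4.png
```

```text
t 9.6 p [0.5709 0.0732 0.1868] yx -1.524 tz [ 0. -0. -1.] F [ 0.4  0.6 -2.8] w 0.0136 q [ 0.12  0.32  1.78 -0.    1.05  1.65]
[0.57071613 0.07375936 0.1865    ] [-0.0006, 0.0001, 0.0003, -0.0002, -0.0, -0.0001]
[[0.478, 0.139, 0.18], [0.481, 0.069, 0.18], [0.681, 0.078, 0.18], [0.656, 0.077, 0.18]] [[311.0, 111.0], [321.0, 129.6], [407.0, 113.2], [396.8, 115.1]]
```

View pics/ov4.png

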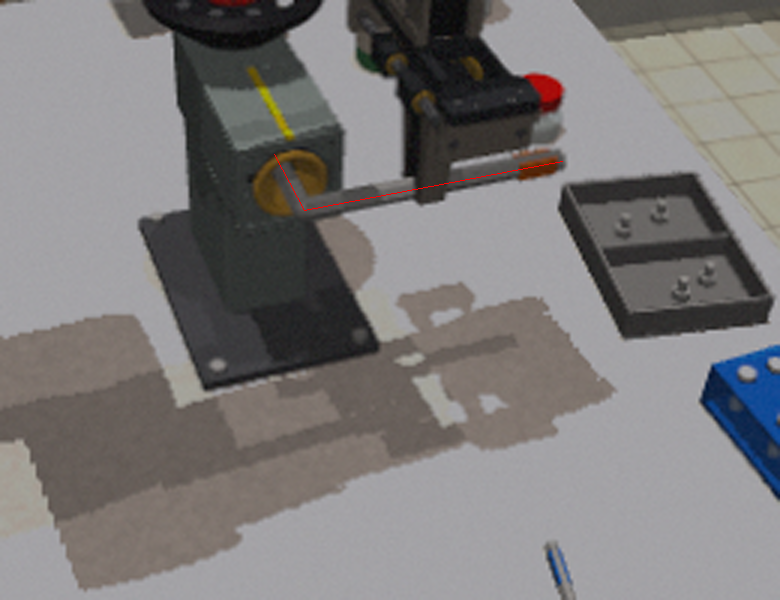

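apply_moves(
  moves=[
    [[-1,-0.001,0,0,0,0,0],[-1,-0.002,0,0,0,0,0],[-1,-0.002,0,0,0,0,0]],
  ],
)

```text
time_s: 9.9
eef_pos: [0.5708, 0.075, 0.1868]
ee_rot: [[0.047, -0.999, 0.0], [-0.999, -0.047, -0.0], [0.0, -0.0, -1.0]]
wrist_force: [0.4, 0.0, -3.8]
width: 0.0135
```

```bash
python3 -c "
from p import *
show()"
```

```text
t 9.9 p [0.5708 0.075  0.1868] yx -1.524 tz [ 0. -0. -1.] F [ 0.4  0.  -3.8] w 0.0135 q [ 0.13  0.32  1.78 -0.    1.05  1.65]
```

apply_moves(
  moves=[
    [[-1,-0.001,0,0,0,0,0],[-1,-0.0015,0,0,0,0,0],[-1,-0.002,0,0,0,0,0]],
  ],
)

```text
time_s: 10.15
eef_pos: [0.5713, 0.0764, 0.187]
ee_rot: [[0.047, -0.999, 0.002], [-0.999, -0.047, -0.001], [0.001, -0.002, -1.0]]
wrist_force: [3.2, -5.2, -4.3]
width: 0.0136
```

```bash
python3 -c "
from p import *
show()"; python3 k.py ov5.png
```

```text
t 10.15 p [0.5713 0.0764 0.187 ] yx -1.524 tz [ 0.002 -0.001 -1.   ] F [ 3.2 -5.2 -4.3] w 0.0136 q [ 0.13  0.32  1.78 -0.    1.04  1.66]
[[0.478, 0.142, 0.18], [0.481, 0.072, 0.18], [0.681, 0.082, 0.181], [0.656, 0.08, 0.181]] [[310.8, 110.1], [320.8, 128.6], [406.6, 112.1], [396.4, 114.1]]
```

View pics/ov5.png

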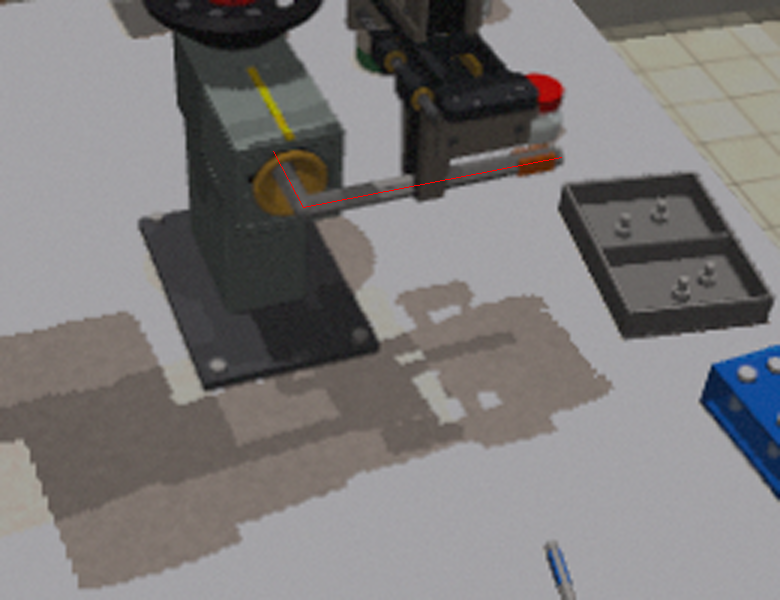

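The key is home: it bottomed with about 5 N at 0.0764 m, against a predicted 0.0738 m. Letting it down in the socket: open partly, then rise.

apply_moves(
  moves=[
    [[-1,0.0005,0,0,0,0,0],[0,0.0005,0,0,0,0,0],[0,0.0005,0,0,0,0,0],[0,0.0005,0,0,0,0,0],[0,0.0005,0,0,0,0,0],[0,0.0005,0,0,0,0,0],[0,0.0005,0,0,0,0,0],[0,0.0005,0,0,0,0,0]],
  ],
)

```text
time_s: 10.87
eef_pos: [0.5714, 0.076, 0.1871]
ee_rot: [[0.047, -0.999, 0.002], [-0.999, -0.047, -0.001], [0.001, -0.002, -1.0]]
wrist_force: [0.4, 0.6, -0.7]
width: 0.0458
```

```bash
python3 -c "
from p import *
show()"; python3 k.py ov6.png
```

```text
t 10.87 p [0.5714 0.076  0.1871] yx -1.524 tz [ 0.002 -0.001 -1.   ] F [ 0.4  0.6 -0.7] w 0.0458 q [ 0.13  0.32  1.78 -0.    1.04  1.65]
[[0.478, 0.142, 0.18], [0.481, 0.072, 0.18], [0.681, 0.081, 0.181], [0.656, 0.08, 0.181]] [[310.9, 110.2], [320.8, 128.7], [406.7, 112.2], [396.5, 114.2]]
```

View pics/ov6.png

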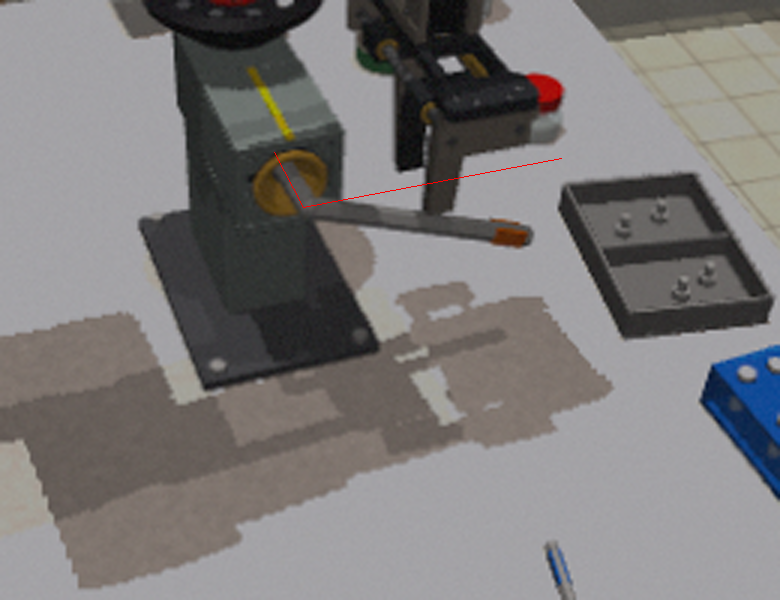

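apply_moves(
  moves=[
    [[0,0,0,-0.01,0,0,0],[0,0,-0.01,-0.015,0,0.002,0],[-1,0,-0.025,-0.015,0,0.002,0],[-1,0,-0.035,-0.015,0,0.002,0],[-1,0,-0.035,-0.015,0,0.002,0],[-1,0,-0.035,-0.015,0,0.002,0],[-1,0,-0.035,-0.015,0,0.002,0],[-1,0,-0.035,-0.015,0,0.002,0]],
  ],
  squeeze=20,
)

```text
time_s: 11.58
eef_pos: [0.6055, 0.0776, 0.202]
ee_rot: [[0.047, -0.999, 0.001], [-0.999, -0.047, -0.003], [0.003, -0.001, -1.0]]
wrist_force: [-0.1, -0.7, 0.4]
width: 0.008
```

apply_moves(
  moves=[
    [[-1,0,0,0,0,0,0],[-1,0,0,0,0,0,0],[-1,0,0,0,0,0,0]],
  ],
)

```text
time_s: 11.83
eef_pos: [0.6052, 0.0776, 0.202]
ee_rot: [[0.047, -0.999, 0.001], [-0.999, -0.047, -0.003], [0.003, -0.001, -1.0]]
wrist_force: [0.9, -0.7, -0.5]
width: 0.0007
```

```bash
cat > a.py <<'E'
# fit key angle: project L with bend at B, rotated theta about socket axis; compare w/ mask
from p import *
import sys
s=Cam('side'); c_,s_=np.cos(yaw),np.sin(yaw)
ax=np.array([-s_,c_,0]);kx0=np.array([c_,s_,0])
B0=S-.026*ax
best=None
for o in bot.outline_of('side','hex_key'):
    if np.hypot(o['uv'][0]-360,o['uv'][1]-135)<60 and o['uv'][1]<230: best=o;break
print('score',best['score'] if best else None, best['uv'] if best else '')
im=s.im[:,:,::-1].copy()
from scipy.optimize import minimize
M=best['pixels'];D=cv2.distanceTransform((~M).astype(np.uint8),cv2.DIST_L2,3);Di=cv2.distanceTransform(M.astype(np.uint8),cv2.DIST_L2,3)
def pts(p):
    th,dz=p;kx=np.cos(th)*kx0-np.sin(th)*np.array([0,0,1.]);B=B0+[0,0,dz]
    return B+np.arange(0,.2001,.004)[:,None]*kx
from scipy.ndimage import map_coordinates as mc
def cost(p):
    uv=s.proj(pts(p));return np.mean(mc(D,uv.T[::-1],order=1)-mc(Di,uv.T[::-1],order=1))
r=min((minimize(cost,[a,0],method='Nelder-Mead',options=dict(initial_simplex=[[a,0],[a+.1,0],[a,.004]])) for a in(.2,.5,.8)),key=lambda r:r.fun)
print('theta,dz',r.x,r.fun)
big=cv2.resize(im[60:260,220:480],None,fx=3,fy=3,interpolation=cv2.INTER_CUBIC)
q=((s.proj(pts(r.x))-[220,60]+.5)*3).astype(int)
cv2.polylines(big,[q.reshape(-1,1,2)],False,(0,0,255),1)
cv2.imwrite('pics/'+sys.argv[1],big); show()
E
python3 a.py a1.png
```

```text
score 0.69 [356.2, 131.7]
theta,dz [0.36545703 0.00123001] -4.019747734069824
t 11.93 p [0.6054 0.0776 0.202 ] yx -1.524 tz [ 0.001 -0.003 -1.   ] F [0.1 0.  0.5] w 0.0008 q [ 0.13  0.35  1.69 -0.    1.1   1.65]
```

View pics/a1.png

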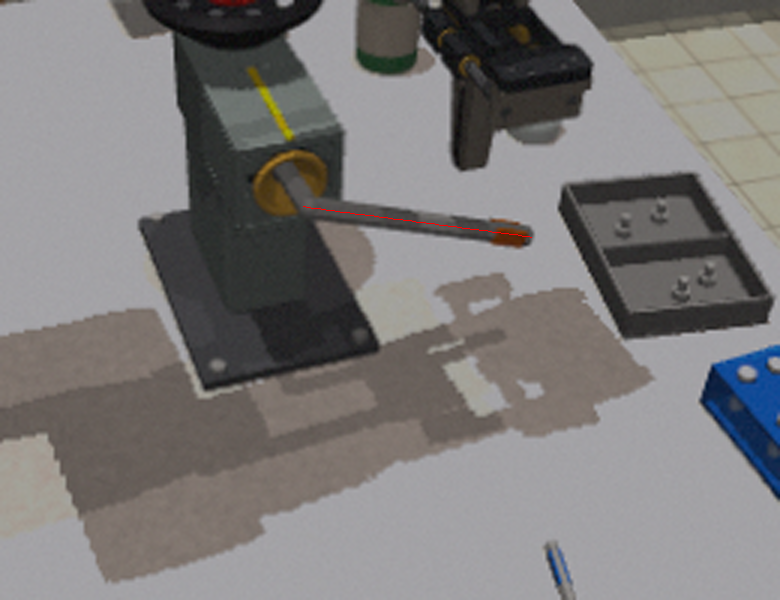

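The key sits in the socket, drooped 0.37 rad, with the red fit line along the arm from (303,205) to (528,237). The closed fingers are above it. Pressing down.

apply_moves(
  moves=[
    [[-1,0,0,0.02,0,0,0],[-1,0,0,0.04,0,0,0],[-1,0,0,0.05,0,0,0],[-1,0,0,0.058,0,0,0],[-1,0,0,0.066,0,0,0],[-1,0,0,0.074,0,0,0],[-1,0,0,0.082,0,0,0],[-1,0,0,0.09,0,0,0]],
  ],
)

```text
time_s: 12.6
eef_pos: [0.6067, 0.0774, 0.1129]
ee_rot: [[0.047, -0.999, 0.003], [-0.999, -0.047, -0.003], [0.003, -0.003, -1.0]]
wrist_force: [-0.1, -0.4, 6.4]
width: 0.0004
```

```bash
python3 a.py a2.png
```

```text
score 0.83 [344.2, 136.5]
theta,dz [0.63966571 0.00282922] -3.126084089279175
t 12.7 p [0.6061 0.0772 0.112 ] yx -1.524 tz [ 0.002 -0.003 -1.   ] F [ 1.9 -1.2  2.8] w 0.0006 q [ 0.13  0.46  1.76 -0.    0.93  1.65]
```

View pics/a2.png

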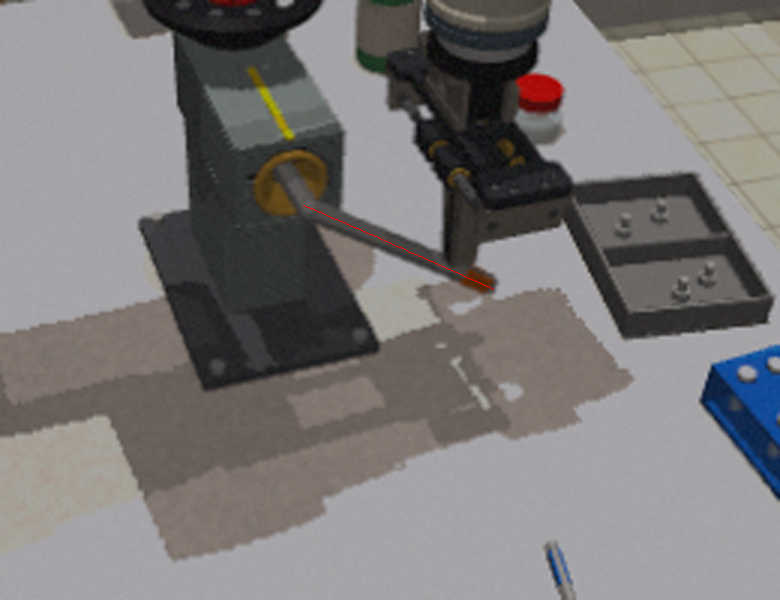

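apply_moves(
  moves=[
    [[-1,0,0.002,0.006,0,0,0],[-1,0,0.004,0.012,0,0,0],[-1,0,0.006,0.018,0,0,0],[-1,0,0.008,0.023,0,0,0],[-1,0,0.01,0.026,0,0,0],[-1,0,0.01,0.028,0,0,0]],
  ],
)

```text
time_s: 13.2
eef_pos: [0.5969, 0.0768, 0.0848]
ee_rot: [[0.047, -0.999, 0.004], [-0.999, -0.047, -0.003], [0.003, -0.003, -1.0]]
wrist_force: [1.5, 0.7, 5.1]
width: 0.0004
```

```bash
python3 a.py a3.png
```

```text
score None Traceback (most recent call last):
  File "a.py", line 13, in <module>
    M=best['pixels'];D=cv2.distanceTransform((~M).astype(np.uint8),cv2.DIST_L2,3);Di=cv2.distanceTransform(M.astype(np.uint8),cv2.DIST_L2,3)
      ~~~~^^^^^^^^^^
TypeError: 'NoneType' object is not subscriptable
```

apply_moves(
  moves=[
    [[-1,0,0,0.002,0,0,0],[-1,0,0,0.004,0,0,0],[-1,0,0,0.004,0,0,0]],
  ],
)

```text
time_s: 13.55
eef_pos: [0.5979, 0.0769, 0.0815]
ee_rot: [[0.047, -0.999, 0.005], [-0.999, -0.047, -0.003], [0.003, -0.005, -1.0]]
wrist_force: [1.5, -0.1, 4.1]
width: 0.0003
```

```bash
python3 a.py a3.png 2>&1 | tail -3; python3 -c "
from p import *
s=Cam('side');s.crop('a3b.png',220,60,480,260,3);show()"
```

```text
score 0.83 [338.6, 139.3]
theta,dz [0.84719651 0.00412402] -2.946511745452881
t 13.65 p [0.5979 0.0768 0.0815] yx -1.524 tz [ 0.005 -0.003 -1.   ] F [ 2.1 -0.2  4.1] w 0.0004 q [ 0.13  0.48  1.8  -0.    0.86  1.65]
t 13.7 p [0.5978 0.0768 0.0814] yx -1.524 tz [ 0.005 -0.003 -1.   ] F [1.3 0.3 3.2] w 0.0004 q [ 0.13  0.48  1.8  -0.    0.86  1.65]
```

View pics/a3b.png

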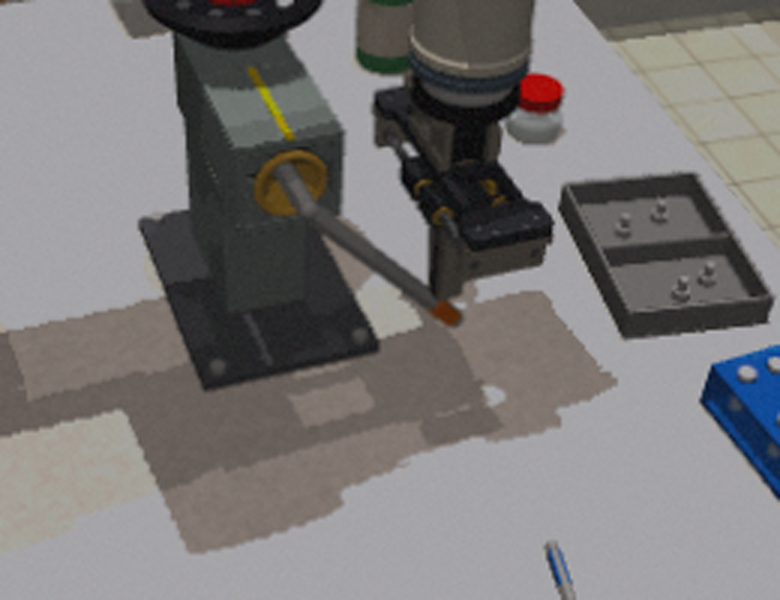

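apply_moves(
  moves=[
    [[-1,0,0,0.002,0,0,0],[-1,0,0,0.003,0,0,0],[-1,0,0,0.003,0,0,0]],
  ],
)

```text
time_s: 13.95
eef_pos: [0.598, 0.0768, 0.0786]
ee_rot: [[0.047, -0.999, 0.005], [-0.999, -0.047, -0.003], [0.003, -0.005, -1.0]]
wrist_force: [1.0, 0.6, 3.2]
width: 0.0003
```

apply_moves(
  moves=[
    [[-1,0,0,0.002,0,0,0],[-1,0,0,0.003,0,0,0],[-1,0,0,0.003,0,0,0]],
  ],
)

```text
time_s: 14.2
eef_pos: [0.598, 0.0768, 0.0756]
ee_rot: [[0.047, -0.999, 0.005], [-0.999, -0.047, -0.003], [0.003, -0.005, -1.0]]
wrist_force: [1.4, -0.0, 4.5]
width: 0.0005
```

```bash
python3 a.py a4.png 2>&1 | tail -3
```

```text
score 0.81 [336.9, 143.5]
theta,dz [0.86687085 0.00383267] -3.4483187198638916
t 14.3 p [0.5981 0.0768 0.0757] yx -1.524 tz [ 0.005 -0.003 -1.   ] F [ 2.1 -1.1  3.7] w 0.0006 q [ 0.13  0.49  1.8  -0.    0.84  1.65]
```

apply_moves(
  moves=[
    [[-1,0,0,0.002,0,0,0],[-1,0,0,0.003,0,0,0],[-1,0,0,0.003,0,0,0]],
  ],
)

```text
time_s: 14.55
eef_pos: [0.598, 0.0768, 0.0726]
ee_rot: [[0.047, -0.999, 0.005], [-0.999, -0.047, -0.003], [0.003, -0.005, -1.0]]
wrist_force: [1.0, -0.4, 4.1]
width: 0.0005
```

apply_moves(
  moves=[
    [[-1,0,0,0.002,0,0,0],[-1,0,0,0.003,0,0,0],[-1,0,0,0.003,0,0,0]],
  ],
)

```text
time_s: 14.8
eef_pos: [0.598, 0.0768, 0.0694]
ee_rot: [[0.047, -0.999, 0.005], [-0.999, -0.047, -0.003], [0.003, -0.005, -1.0]]
wrist_force: [2.3, 0.8, 4.5]
width: 0.0006
```

```bash
python3 a.py a5.png 2>&1 | tail -3
```

```text
score 0.96 [339.6, 142.5]
theta,dz [0.88310458 0.00248742] -3.5591232776641846
t 14.9 p [0.5981 0.0768 0.0696] yx -1.524 tz [ 0.005 -0.003 -1.   ] F [ 1.9 -0.1  3.9] w 0.0003 q [ 0.13  0.5   1.8  -0.01  0.83  1.65]
```

View pics/a5.png

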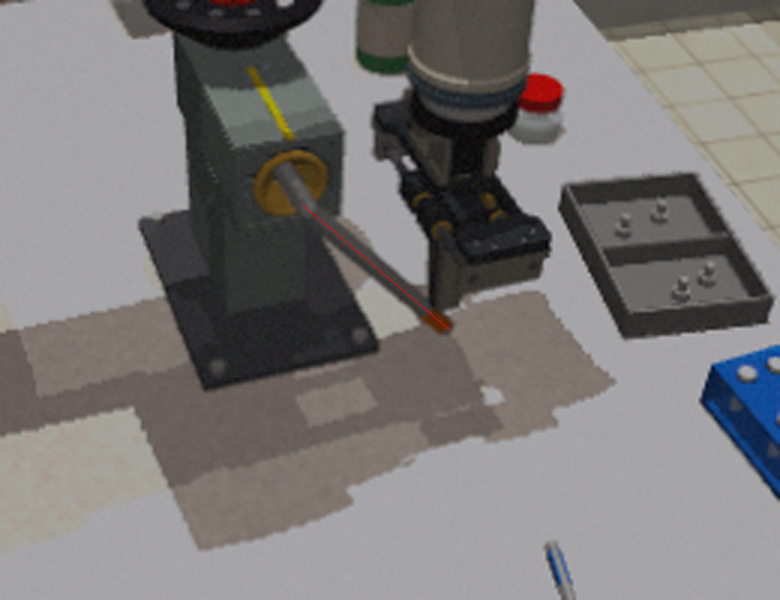

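apply_moves(
  moves=[
    [[-1,0,0,0.002,0,0,0],[-1,0,0,0.003,0,0,0],[-1,0,0,0.003,0,0,0]],
  ],
)

```text
time_s: 15.15
eef_pos: [0.5981, 0.0768, 0.0665]
ee_rot: [[0.047, -0.999, 0.005], [-0.999, -0.047, -0.003], [0.003, -0.005, -1.0]]
wrist_force: [2.2, -0.8, 4.2]
width: 0.0004
```

apply_moves(
  moves=[
    [[-1,0,0,0.002,0,0,0],[-1,0,0,0.003,0,0,0],[-1,0,0,0.003,0,0,0]],
  ],
)

```text
time_s: 15.4
eef_pos: [0.5982, 0.0768, 0.0634]
ee_rot: [[0.047, -0.999, 0.005], [-0.999, -0.047, -0.003], [0.003, -0.005, -1.0]]
wrist_force: [1.3, 0.0, 4.9]
width: 0.0003
```

```bash
python3 a.py a6.png 2>&1 | tail -3
```

```text
score 0.96 [335.8, 142.6]
theta,dz [0.90807958 0.00250401] -3.572542428970337
t 15.5 p [0.5983 0.0768 0.0636] yx -1.524 tz [ 0.006 -0.003 -1.   ] F [1.8 0.7 5.4] w 0.0006 q [ 0.13  0.51  1.8  -0.01  0.82  1.65]
```

View pics/a6.png

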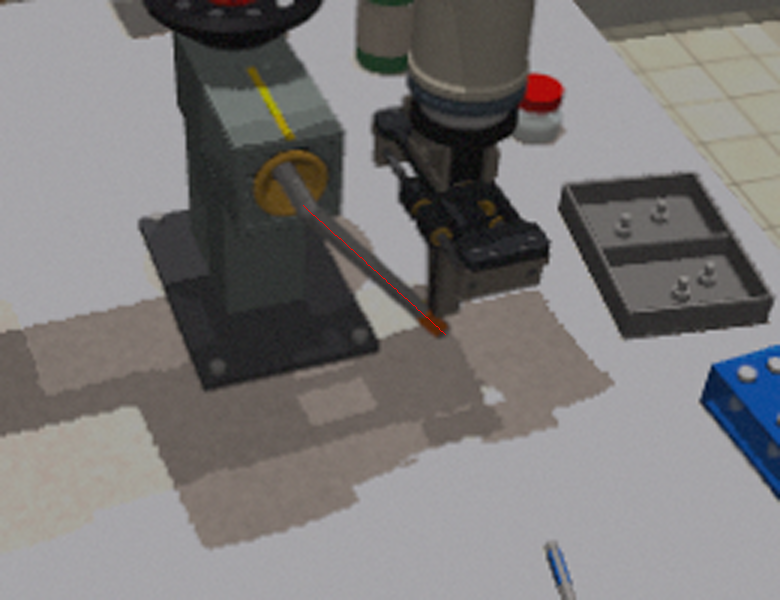

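apply_moves(
  moves=[
    [[-1,0,0,0.002,0,0,0],[-1,0,0,0.003,0,0,0],[-1,0,0,0.003,0,0,0]],
  ],
)

```text
time_s: 15.75
eef_pos: [0.5987, 0.0768, 0.0607]
ee_rot: [[0.047, -0.999, 0.006], [-0.999, -0.047, -0.003], [0.003, -0.006, -1.0]]
wrist_force: [1.3, 0.6, 6.2]
width: 0.0
```

apply_moves(
  moves=[
    [[-1,0,0,0.002,0,0,0],[-1,0,0,0.003,0,0,0],[-1,0,0,0.003,0,0,0]],
  ],
)

```text
time_s: 16.0
eef_pos: [0.5994, 0.0769, 0.058]
ee_rot: [[0.047, -0.999, 0.008], [-0.999, -0.047, -0.003], [0.003, -0.007, -1.0]]
wrist_force: [1.5, -0.2, 6.5]
width: 0.0006
```

```bash
python3 a.py a7.png 2>&1 | tail -3; python3 -c "
from p import *
s=Cam('side');s.crop('a7b.png',300,90,400,190,6);t=Cam('top');cv2.imwrite('pics/a7t.png',t.im[:,:,::-1])"
```

```text
score 0.92 [338.8, 144.6]
theta,dz [0.92868713 0.00468673] -3.658670663833618
t 16.1 p [0.5995 0.0769 0.0581] yx -1.524 tz [ 0.008 -0.003 -1.   ] F [ 2.5 -0.3  6. ] w 0.0003 q [ 0.13  0.52  1.81 -0.01  0.81  1.65]
```

View pics/a7b.png

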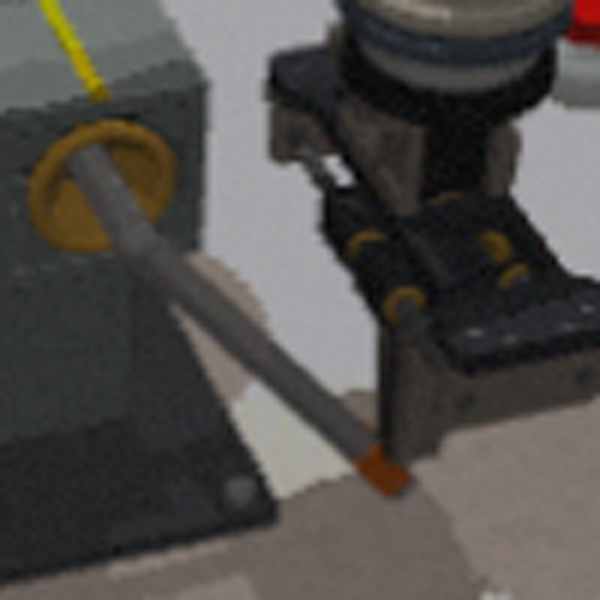

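View pics/a7t.png

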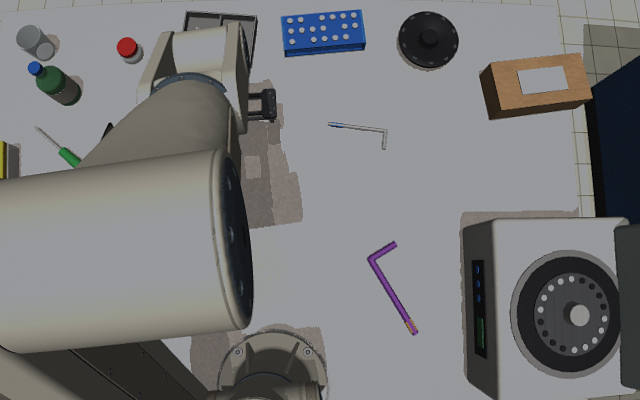

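Force is rising slowly (6.5 N), but the contact is near the arm's end and the tool is being pushed outward. I'll back off, tilt the tool to square up to the arm and press again nearer 135 mm.

apply_moves(
  moves=[
    [[-1,0,0,-0.02,0,0,0],[-1,0,0,-0.045,0,0,0],[-1,0,0,-0.06,0,0,0]],
  ],
)

```text
time_s: 16.45
eef_pos: [0.5985, 0.077, 0.1191]
ee_rot: [[0.047, -0.999, 0.007], [-0.999, -0.047, -0.003], [0.003, -0.007, -1.0]]
wrist_force: [0.2, 0.0, -0.6]
width: 0.0008
```

```bash
python3 a.py a8.png 2>&1 | tail -3; cat > q.py <<'E'
from p import *
def press(theta,back,phi=.45,L=.135):
    c,s=np.cos(yaw),np.sin(yaw);k=np.array([c,s,0]);Z=np.array([0,0,1.])
    B=S-.0257*np.array([-s,c,0])
    kx=np.cos(theta)*k-np.sin(theta)*Z;n=np.sin(theta)*k+np.cos(theta)*Z
    tz=-np.sin(phi)*k-np.cos(phi)*Z;u=np.cos(phi)*k-np.sin(phi)*Z
    P=B+L*kx+.007*n-.011*tz+.010*u-back*tz
    x=np.array([s,-c,0]);R=np.c_[x,np.cross(tz,x),tz];return P,R
E
python3 -c "
from q import *
for th,b in((.8,.03),(.93,.0)):
  P,R=press(th,b);print(P.round(4),delta(P,R))"
```

```text
score 0.66 [342.3, 145.0]
theta,dz [0.87414471 0.00365639] -3.8252763748168945
t 16.55 p [0.5999 0.0772 0.1201] yx -1.524 tz [ 0.01  -0.002 -1.   ] F [ 0.9  0.  -0.5] w 0.0006 q [ 0.13  0.43  1.77 -0.    0.92  1.65]
[0.6065 0.0777 0.1206] [-0.0002, -0.0066, -0.0005, -0.4604, -0.0029, -0.0004]
[0.5807 0.0765 0.0815] [-0.0003, 0.0196, 0.0383, -0.4604, -0.0029, -0.0004]
```

View pics/a8.png

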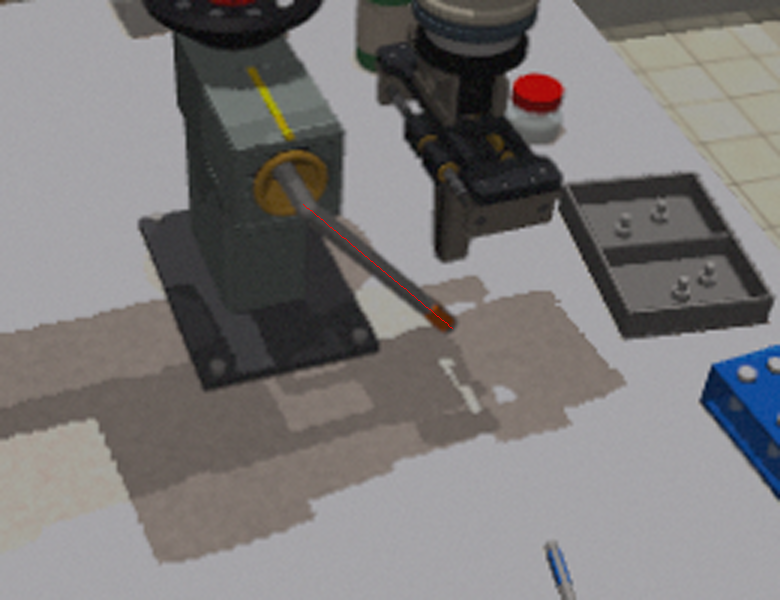

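apply_moves(
  moves=[
    [[-1,0,-0.001,-0.001,-0.11,0,0],[-1,0,-0.003,-0.002,-0.22,-0.001,0],[-1,0,-0.005,-0.002,-0.33,-0.002,0],[-1,0,-0.006,-0.001,-0.43,-0.003,0],[-1,0,-0.0066,-0.0005,-0.46,-0.003,0],[-1,0,-0.0066,-0.0005,-0.46,-0.003,0]],
  ],
)

```text
time_s: 17.05
eef_pos: [0.606, 0.0773, 0.1171]
ee_rot: [[0.046, -0.897, -0.439], [-0.999, -0.041, -0.021], [0.0, 0.44, -0.898]]
wrist_force: [-0.6, 0.1, 0.1]
width: 0.0001
```

```bash
python3 -c "
from q import *
show()
for th,b in((.87,.0),(.93,.0)):
  P,R=press(th,b);print(P.round(4),delta(P,R))
s=Cam('side');s.crop('b1.png',220,60,480,260,3)"
```

```text
t 17.05 p [0.606  0.0773 0.1171] yx -1.524 tz [-0.439 -0.021 -0.898] F [-0.6  0.1  0.1] w 0.0001 q [0.11 0.7  1.4  0.03 1.5  1.63]
[0.5868 0.0768 0.0869] [-0.0004, 0.004, 0.0356, 0.0056, 0.0, -0.0007]
[0.5807 0.0765 0.0815] [-0.0004, 0.0071, 0.0431, 0.0056, 0.0, -0.0007]
```

View pics/b1.png

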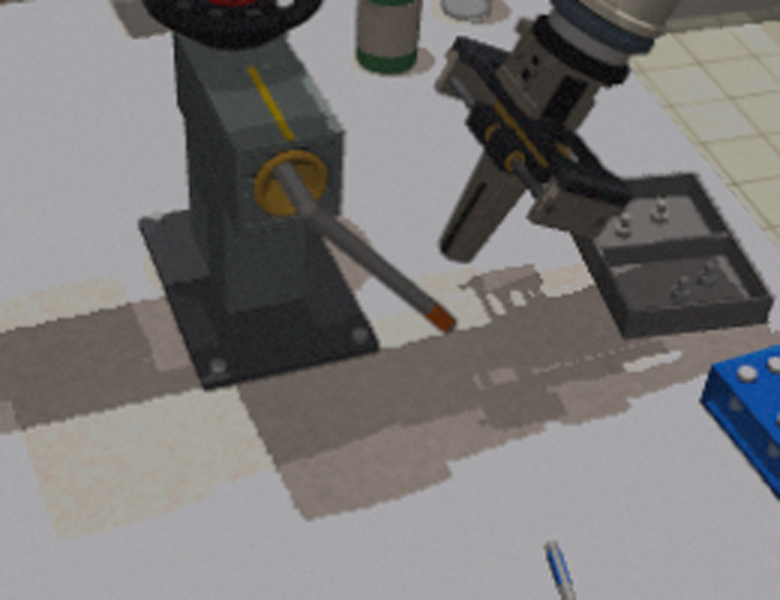

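The tool is tilted and lined up over the arm. Pressing in steps while watching the force.

apply_moves(
  moves=[
    [[-1,0,0.002,0.012,0.005,0,0],[-1,0,0.003,0.022,0.005,0,0],[-1,0,0.004,0.03,0.005,0,0],[-1,0,0.004,0.035,0.005,0,0],[-1,0,0.005,0.038,0.005,0,0],[-1,0,0.005,0.038,0.005,0,0]],
  ],
)

```text
time_s: 17.6
eef_pos: [0.5842, 0.0764, 0.086]
ee_rot: [[0.046, -0.9, -0.433], [-0.999, -0.042, -0.02], [0.0, 0.433, -0.901]]
wrist_force: [-0.1, 0.0, 2.3]
width: 0.0008
```

apply_moves(
  moves=[
    [[-1,0,0,0.002,0,0,0],[-1,0,0.001,0.004,0,0,0],[-1,0,0.001,0.004,0,0,0]],
  ],
)

```text
time_s: 17.85
eef_pos: [0.5822, 0.0763, 0.0834]
ee_rot: [[0.046, -0.901, -0.431], [-0.999, -0.042, -0.02], [0.0, 0.432, -0.902]]
wrist_force: [1.4, 1.3, 5.3]
width: 0.0002
```

```bash
python3 a.py b2.png 2>&1 | tail -3
```

```text
score 0.95 [337.7, 142.2]
theta,dz [0.90835885 0.0025266 ] -3.431650400161743
t 17.95 p [0.5824 0.0763 0.0835] yx -1.524 tz [-0.431 -0.02  -0.902] F [ 2.1 -0.   5.1] w 0.0005 q [0.11 0.7  1.48 0.03 1.41 1.62]
```

View pics/b2.png

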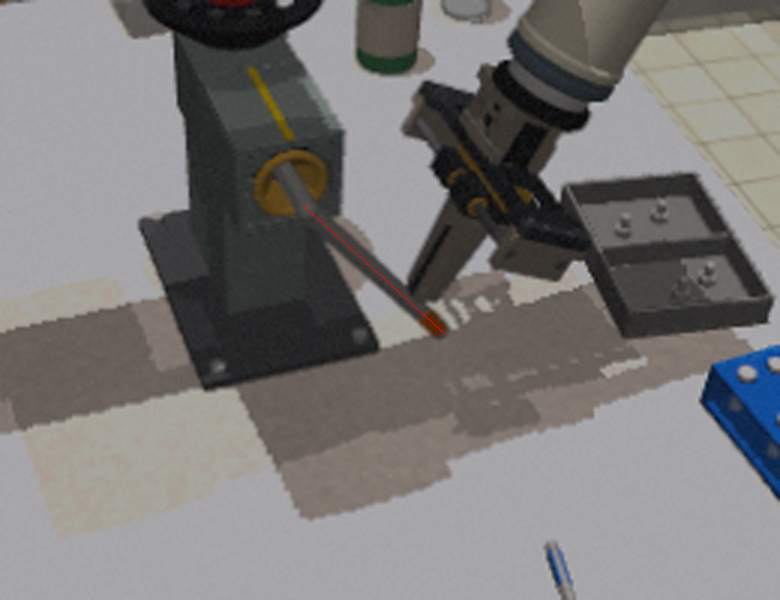

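apply_moves(
  moves=[
    [[-1,0,0.001,0.002,0,0,0],[-1,0,0.002,0.004,0,0,0],[-1,0,0.002,0.004,0,0,0]],
  ],
)

```text
time_s: 18.2
eef_pos: [0.5801, 0.0763, 0.0816]
ee_rot: [[0.046, -0.903, -0.428], [-0.999, -0.042, -0.02], [-0.0, 0.429, -0.903]]
wrist_force: [3.2, 0.5, 7.4]
width: -0.0001
```

apply_moves(
  moves=[
    [[-1,0,0.001,0.002,0,0,0],[-1,0,0.002,0.004,0,0,0],[-1,0,0.002,0.004,0,0,0]],
  ],
)

```text
time_s: 18.45
eef_pos: [0.5782, 0.0763, 0.08]
ee_rot: [[0.046, -0.904, -0.425], [-0.999, -0.042, -0.019], [-0.0, 0.425, -0.905]]
wrist_force: [4.2, 1.0, 8.4]
width: 0.0007
```

```bash
python3 a.py b3.png 2>&1 | tail -3
```

```text
score 0.83 [339.5, 144.4]
theta,dz [0.9472009  0.00269875] -3.509500026702881
t 18.55 p [0.5782 0.0764 0.0801] yx -1.524 tz [-0.425 -0.019 -0.905] F [3.3 0.8 7.5] w 0.0004 q [0.11 0.69 1.5  0.03 1.39 1.62]
```

apply_moves(
  moves=[
    [[-1,0,0.001,0.003,0,0,0],[-1,0,0.002,0.006,0,0,0],[-1,0,0.002,0.006,0,0,0]],
  ],
)

```text
time_s: 18.8
eef_pos: [0.5753, 0.0765, 0.0769]
ee_rot: [[0.046, -0.906, -0.422], [-0.999, -0.042, -0.019], [-0.001, 0.422, -0.906]]
wrist_force: [3.4, 0.9, 10.7]
width: 0.0002
```

apply_moves(
  moves=[
    [[-1,0,0.001,0.003,0,0,0],[-1,0,0.002,0.006,0,0,0],[-1,0,0.002,0.006,0,0,0]],
  ],
)

```text
time_s: 19.05
eef_pos: [0.573, 0.0767, 0.0739]
ee_rot: [[0.046, -0.908, -0.417], [-0.999, -0.042, -0.018], [-0.002, 0.418, -0.909]]
wrist_force: [5.7, 0.0, 12.1]
width: 0.0005
```

```bash
python3 a.py b4.png 2>&1 | tail -3
```

```text
score 0.69 [337.1, 147.3]
theta,dz [0.99536495 0.00140641] -3.360029935836792
t 19.15 p [0.5732 0.0766 0.074 ] yx -1.525 tz [-0.417 -0.018 -0.909] F [ 5.2  1.6 11.9] w 0.0008 q [0.11 0.69 1.52 0.03 1.36 1.62]
```

View pics/b4.png

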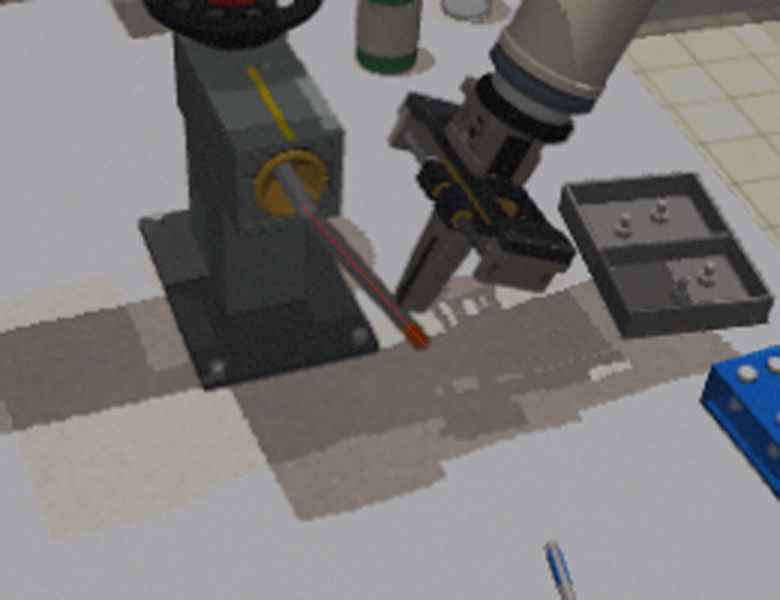

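The force now climbs steadily, 5 to 13 N or about 1.9 N m, well above the 0.8 N m needed to turn the bolt. The extra angle is springy, so the bolt is on its stop. Backing off.

apply_moves(
  moves=[
    [[-1,0,-0.002,-0.01,0,0,0],[-1,0,-0.003,-0.02,0,0,0],[-1,0,-0.004,-0.04,0,0,0],[-1,0,-0.004,-0.065,0,0,0],[-1,0,-0.004,-0.09,0,0,0],[-1,0,-0.004,-0.11,0,0,0],[-1,0,-0.004,-0.11,0,0,0]],
  ],
)

```text
time_s: 19.73
eef_pos: [0.6261, 0.079, 0.1765]
ee_rot: [[0.046, -0.91, -0.411], [-0.999, -0.043, -0.017], [-0.002, 0.412, -0.911]]
wrist_force: [1.2, 0.4, 0.6]
width: 0.0006
```

```bash
python3 a.py b5.png 2>&1 | tail -3
```

```text
score 0.56 [338.2, 143.7]
theta,dz [0.92215777 0.0036156 ] -3.650806188583374
t 19.83 p [0.6231 0.0788 0.1726] yx -1.525 tz [-0.416 -0.018 -0.909] F [-0.1 -0.4 -0.5] w 0.0001 q [0.11 0.65 1.34 0.03 1.58 1.63]
```

View pics/b5.png

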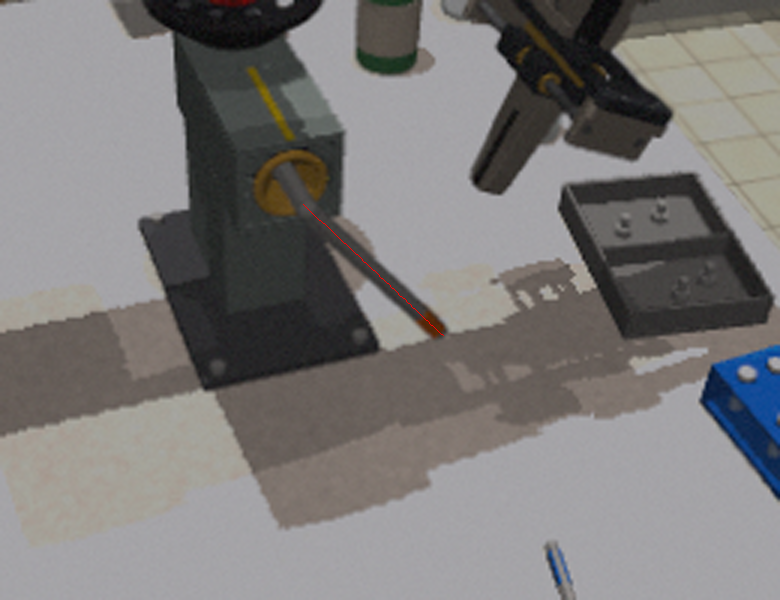

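The relaxed angle moved from 0.87 to 0.92. I'll press once more to check that it no longer moves, which would mean the stop is reached.

```bash
python3 -c "
from q import *
for th,b in((.92,.0),(.99,.0)):
  P,R=press(th,b,phi=.5);print(P.round(4),delta(P,R))"
```

```text
[0.582  0.0766 0.0817] [0.0004, -0.0005, 0.0998, -0.0701, 0.0019, -0.0003]
[0.5746 0.0762 0.0758] [0.0005, 0.0038, 0.1082, -0.0701, 0.0019, -0.0003]
```

apply_moves(
  moves=[
    [[-1,0,0,0.03,-0.03,0.001,0],[-1,0,0,0.06,-0.07,0.002,0],[-1,0,0,0.08,-0.07,0.002,0],[-1,0,0,0.095,-0.07,0.002,0],[-1,0,0.002,0.102,-0.07,0.002,0],[-1,0,0.004,0.107,-0.07,0.002,0],[-1,0,0.005,0.111,-0.07,0.002,0],[-1,0,0.005,0.111,-0.07,0.002,0]],
  ],
)

```text
time_s: 20.5
eef_pos: [0.5723, 0.0768, 0.0743]
ee_rot: [[0.047, -0.877, -0.478], [-0.999, -0.041, -0.022], [-0.0, 0.479, -0.878]]
wrist_force: [5.2, 0.1, 11.7]
width: 0.0002
```

```bash
python3 a.py c1.png 2>&1 | tail -3
```

```text
score 0.77 [336.3, 144.6]
theta,dz [0.99964168 0.00158864] -3.35735821723938
t 20.6 p [0.573  0.0768 0.0748] yx -1.524 tz [-0.477 -0.022 -0.878] F [ 4.8  0.9 11.3] w 0.0003 q [0.11 0.73 1.47 0.03 1.44 1.62]
```

View pics/c1.png

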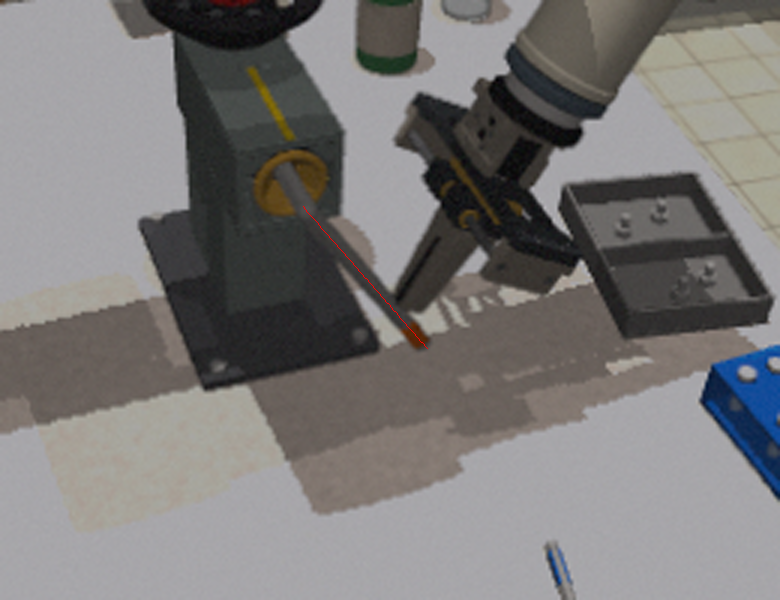

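Pressing again gave the same angle (1.00) at the same force (12.6 N), so it is elastic against the stop. Withdrawing.

apply_moves(
  moves=[
    [[-1,0,-0.002,-0.01,0,0,0],[-1,0,-0.003,-0.02,0,0,0],[-1,0,-0.004,-0.04,0,0,0],[-1,0,-0.004,-0.07,0,0,0],[-1,0,-0.004,-0.1,0,0,0],[-1,0,-0.004,-0.13,0,0,0],[-1,0,-0.004,-0.15,0,0,0],[-1,0,-0.004,-0.15,0,0,0]],
  ],
)

```text
time_s: 21.27
eef_pos: [0.6511, 0.0805, 0.2086]
ee_rot: [[0.047, -0.88, -0.472], [-0.999, -0.041, -0.022], [-0.001, 0.472, -0.881]]
wrist_force: [1.0, 0.0, 0.3]
width: 0.0004
```

apply_moves(
  moves=[
    [[-1,0,0,0,0,0,0],[-1,0,0,0,0,0,0],[-1,0,0,0,0,0,0],[-1,0,0,0,0,0,0],[-1,0,0,0,0,0,0],[-1,0,0,0,0,0,0]],
  ],
)

```text
time_s: 21.77
eef_pos: [0.6506, 0.0805, 0.208]
ee_rot: [[0.047, -0.88, -0.473], [-0.999, -0.041, -0.022], [-0.0, 0.473, -0.881]]
wrist_force: [-0.0, -0.1, 0.3]
width: 0.0004
```

```bash
python3 a.py c2.png 2>&1 | tail -3;python3 a.py c3.png 2>&1 | tail -2; python3 -c "
from h import *
cv2.imwrite('pics/end.png',Cam('side').im[:,:,::-1])"
```

```text
score 0.89 [339.8, 146.3]
theta,dz [0.91449952 0.0020525 ] -3.557288885116577
t 21.87 p [0.6508 0.0805 0.2083] yx -1.524 tz [-0.472 -0.022 -0.881] F [-0.5 -0.7  1.5] w 0.0007 q [0.11 0.71 1.18 0.03 1.74 1.63]
theta,dz [0.91433978 0.00242614] -3.2692787647247314
t 21.97 p [0.651  0.0805 0.2085] yx -1.524 tz [-0.472 -0.022 -0.881] F [-0.5  0.5  0. ] w 0.0005 q [0.11 0.71 1.18 0.03 1.74 1.63]
```

View pics/c2.png

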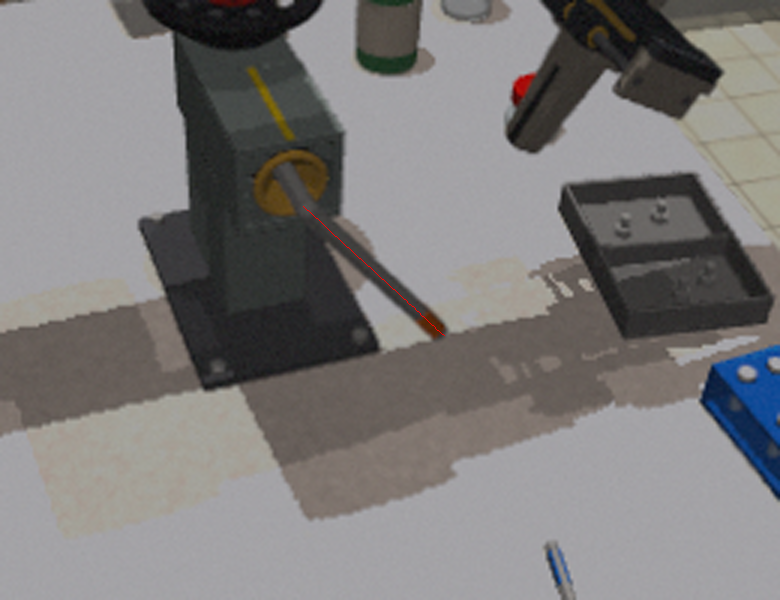

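View pics/end.png

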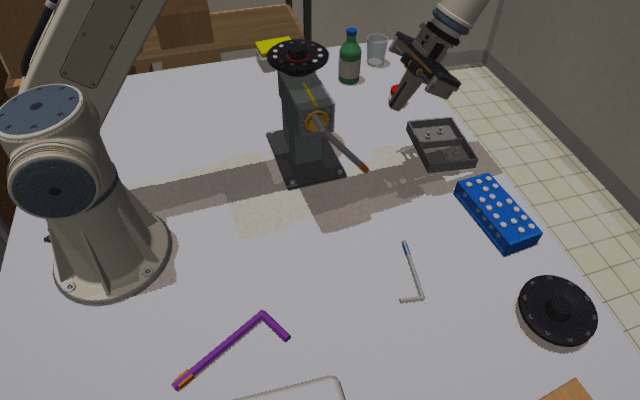

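The key rests at 0.91 rad, unchanged by the second press. The bend is still at its home pixel (305,203) in the crop, the other keys haven't moved, and the arm is clear.

```bash
python3 -c "
from cell import bot
print(bot.job_done())"
```

```text
the job is handed in; nothing more can be done
None
```

The bolt is turned to its stop and the large key is left in the socket, with the arm clear and the job handed in at about 22 s. I judge the stop from force and angle, since the bolt's own reading isn't available.

- **Key and socket:** I gripped the large steel key with the orange band at its origin and turned it about 97°. I slid the short arm in until it touched bottom at about 5 N, so it is fully home. I then let go, and the key drooped to 0.37 rad below level.
- **Pressing:** I pressed the long arm down with closed fingers. The first press, straight down, slid out toward the free end. I backed off, tilted the tool and pressed again further in.
- **Stop reached:** The force rose to about 13 N, roughly 1.8 N m against the 0.8 N m needed to turn the bolt. A repeat press gave the same angle at the same force, and the key came back to the same rest angle: 0.92 rad after the first of these presses, 0.91 after the repeat.
- **Last picture:** The key sits in the socket with its bend at the home position. The small key and the purple key have not moved, and the wrist force is near zero.

**One disagreement:** the angles I measured from the camera are larger than the stated end angle of about 0.83 rad. I read 1.00 rad while pressing and 0.91 rad at rest. I put this down to give in the socket and an image-fit error of a few hundredths of a radian. The turn between the two rest positions, about 0.55 rad, does fit the bolt's travel.

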